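# Clean and close the strainer housing

## Task

Take the scraper block from its mat and with it wipe every bronze chip off the strainer housing's sealing face down into the drip tray around it, and stand the block back upright on its mat. Then swing the hinged cover shut and tighten its four wing screws clockwise, evenly and in cross order: first nip all four up about half-way, one diagonal pair and then the other, then turn them all fully home, again one diagonal pair and then the other. Push the chips only with the block, not with the fingers, and do not disturb the other things on the bench.

Things in the scene. Friction and masses are not known exactly. Their poses are not given: they have to be found in the camera images.
- rig: Strainer housing fixed in a drip tray. Origin on the bench under the middle of its flat sealing face: 220 (x) by 170 mm (y), 62 mm above the bench, strainer plate flush in the middle. Tray floor 3 mm up; 18 mm high rims at x -155 and +155, y -205 and +135 mm. Cover hinge along the +y side; the wide free side of the tray is -y. Chips wiped over any edge fall in the tray.
- cover (a joint): Angle of the hinged dark steel cover, rad: 0 shut flat on the face, grows as it opens; 1.85 to 2.1 at the start (up, leaning back past upright over the +y side, lip top 265 mm above the bench). Stiff hinge: it stays where it is left and needs 3 to 10 N at the free edge; it can be pushed with shut fingers.
- cover_hinge (a point): Middle of the hinge axis (along the rig's x), at rig x 0, y +105, z 62 mm. Turns with the cover; when shut its axes are the rig's. In these axes the plate spans x -110 to +110, y -12 to -190 mm (a 60 mm wide lip in the middle to -211), z 2.5 to 10.5 mm, gasket below.
- cover_push (a point): Point on the cover's outer surface, bare of screws, mid-width, 165 mm from the hinge axis (y -165, z 10.5 mm in cover_hinge's axes): push here to shut the cover. The outer surface faces +y and a little down while open, up when shut.
- ws_a (a joint): Turn of captive quick-thread wing screw a, rad: 0 slack, grows as it is turned clockwise (seen from above the shut cover) to its stop, fully tight, at 2.6; half-way is about 1.3. Starts at 0 to 0.35; stays where it is left (friction 0.06 N m).
- wing_a (a point): Middle of the wing of screw a, at x -85, y -60 mm of the rig when shut (diagonals: a-c, b-d). Wing: flat bar 50 mm long (x), 8 mm thick (y, grip here), 22 mm high, its middle 26 mm over the cover, 98.5 mm above the bench when shut, on an 8 mm neck (collar 24 mm wide, 3 high). z points out of the cover; x is along the rig's x at joint value 0 and turns with the screw.
- ws_b (a joint): Turn of captive quick-thread wing screw b, rad: 0 slack, grows as it is turned clockwise (seen from above the shut cover) to its stop, fully tight, at 2.6; half-way is about 1.3. Starts at 0 to 0.35; stays where it is left (friction 0.06 N m).
- wing_b (a point): Middle of the wing of screw b, at x +85, y -60 mm of the rig when shut (diagonals: a-c, b-d). Wing: flat bar 50 mm long (x), 8 mm thick (y, grip here), 22 mm high, its middle 26 mm over the cover, 98.5 mm above the bench when shut, on an 8 mm neck (collar 24 mm wide, 3 high). z points out of the cover; x is along the rig's x at joint value 0 and turns with the screw.
- ws_c (a joint): Turn of captive quick-thread wing screw c, rad: 0 slack, grows as it is turned clockwise (seen from above the shut cover) to its stop, fully tight, at 2.6; half-way is about 1.3. Starts at 0 to 0.35; stays where it is left (friction 0.06 N m).
- wing_c (a point): Middle of the wing of screw c, at x +85, y +60 mm of the rig when shut (diagonals: a-c, b-d). Wing: flat bar 50 mm long (x), 8 mm thick (y, grip here), 22 mm high, its middle 26 mm over the cover, 98.5 mm above the bench when shut, on an 8 mm neck (collar 24 mm wide, 3 high). z points out of the cover; x is along the rig's x at joint value 0 and turns with the screw.
- ws_d (a joint): Turn of captive quick-thread wing screw d, rad: 0 slack, grows as it is turned clockwise (seen from above the shut cover) to its stop, fully tight, at 2.6; half-way is about 1.3. Starts at 0 to 0.35; stays where it is left (friction 0.06 N m).
- wing_d (a point): Middle of the wing of screw d, at x -85, y +60 mm of the rig when shut (diagonals: a-c, b-d). Wing: flat bar 50 mm long (x), 8 mm thick (y, grip here), 22 mm high, its middle 26 mm over the cover, 98.5 mm above the bench when shut, on an 8 mm neck (collar 24 mm wide, 3 high). z points out of the cover; x is along the rig's x at joint value 0 and turns with the screw.
- scraper_grip (a point): Scraper block of white nylon, standing on its 120 x 30 mm foot (22 mm high, with a steel edge); on it a grip rib 80 mm long (x), 18 mm thick (y) from 22 to 55 mm above the underside. The point is the middle of the rib, 38 mm above the underside; x along the block's length, z up. 160 g.
- mat: Black rubber mat fixed to the bench, 170 mm (x) by 150 mm (y), 4 mm thick, the scraper block's place; origin at the middle of its underside. It may lie to the robot's left or right of the rig.
- chip0_c (a point): Loose bronze chip, about 21 x 13 x 6 mm, 12 g; the point is its middle. Three to six chips are present, lying flat on the sealing face or strainer plate, within x -90 to +90 and y -50 to +30 mm of the rig at the start.
- chip1_c (a point): Loose bronze chip, about 21 x 13 x 6 mm, 12 g; the point is its middle. Three to six chips are present, lying flat on the sealing face or strainer plate, within x -90 to +90 and y -50 to +30 mm of the rig at the start.
- chip2_c (a point): Loose bronze chip, about 21 x 13 x 6 mm, 12 g; the point is its middle. Three to six chips are present, lying flat on the sealing face or strainer plate, within x -90 to +90 and y -50 to +30 mm of the rig at the start.
- chip3_c (a point): Loose bronze chip, about 21 x 13 x 6 mm, 12 g; the point is its middle. Three to six chips are present, lying flat on the sealing face or strainer plate, within x -90 to +90 and y -50 to +30 mm of the rig at the start.
- chip4_c (a point): Loose bronze chip, about 21 x 13 x 6 mm, 12 g; the point is its middle. Three to six chips are present, lying flat on the sealing face or strainer plate, within x -90 to +90 and y -50 to +30 mm of the rig at the start.
- chip5_c (a point): Loose bronze chip, about 21 x 13 x 6 mm, 12 g; the point is its middle. Three to six chips are present, lying flat on the sealing face or strainer plate, within x -90 to +90 and y -50 to +30 mm of the rig at the start.
- bin: Blue parts bin 150 x 130 x 70 mm with small parts, a bystander; origin under its middle.
- spray: Upright yellow spray can, 62 mm thick, 200 mm tall, a bystander; origin under its middle.
- piston: Aluminium piston standing on the bench, 84 mm across, 48 mm high, a bystander; origin under its middle.
Mind the look-alikes: they are no part of the job. Of the things shaped like the part that bears scraper_grip, the white one is meant.

How it is judged (in metres and radians):
On the way, in this order (a step that is already met when the one before it is completed fails the run):
1. every chip is off the sealing face, down in the drip tray (z of each of chip0_c, chip1_c, chip2_c, chip3_c, chip4_c, chip5_c in the frame of rig below 0.045 m and x of chip0_c in the frame of rig between -0.155 and 0.155 m and y of chip0_c in the frame of rig between -0.205 and 0.135 m and x of chip1_c in the frame of rig between -0.155 and 0.155 m and y of chip1_c in the frame of rig between -0.205 and 0.135 m and x of chip2_c in the frame of rig between -0.155 and 0.155 m and y of chip2_c in the frame of rig between -0.205 and 0.135 m and x of chip3_c in the frame of rig between -0.155 and 0.155 m and y of chip3_c in the frame of rig between -0.205 and 0.135 m and x of chip4_c in the frame of rig between -0.155 and 0.155 m and y of chip4_c in the frame of rig between -0.205 and 0.135 m and x of chip5_c in the frame of rig between -0.155 and 0.155 m and y of chip5_c in the frame of rig between -0.205 and 0.135 m), for 0.2 s.
2. the scraper block stands upright at rest on its mat again (x of scraper_grip in the frame of mat between -0.085 and 0.085 m and y of scraper_grip in the frame of mat between -0.075 and 0.075 m and height (world z) of scraper_grip below 0.05 m and angle between scraper_grip's own z axis and vertical below 0.15 rad and linear speed of scraper below 0.02 m/s), for 0.2 s.
3. the cover is shut on the face (value of joint cover below 0.04 rad), for 0.2 s.
4. one diagonal pair of screws is nipped up (over 0.8 rad) while the other pair is still slack (under 0.65 rad) (((value of joint each of ws_a, ws_c above 0.8 rad and value of joint each of ws_b, ws_d below 0.65 rad) or (value of joint each of ws_b, ws_d above 0.8 rad and value of joint each of ws_a, ws_c below 0.65 rad))), for 0.2 s.
5. all four screws are nipped up (over 0.8 rad) and none is tight yet (under 2.1 rad) (value of joint ws_a between 0.8 and 2.1 rad and value of joint ws_b between 0.8 and 2.1 rad and value of joint ws_c between 0.8 and 2.1 rad and value of joint ws_d between 0.8 and 2.1 rad), for 0.2 s.
6. one diagonal pair of screws is fully home (over 2.4 rad) while the other pair is not yet (under 2.2 rad) (((value of joint each of ws_a, ws_c above 2.4 rad and value of joint each of ws_b, ws_d below 2.2 rad) or (value of joint each of ws_b, ws_d above 2.4 rad and value of joint each of ws_a, ws_c below 2.2 rad))), for 0.2 s.
7. all four screws are fully home (over 2.4 rad) (value of joint each of ws_a, ws_b, ws_c, ws_d above 2.4 rad), for 0.2 s.
At the end, for the whole second after the job is handed in: Every chip lies down in the drip tray (its middle inside the tray's rims and lower than 45 mm above the bench); the cover is shut (under 0.04 rad); all four wing screws are fully home (over 2.4 of 2.6 rad); the scraper block stands upright (within 0.15 rad) and at rest with its middle over the mat (all of step 1 and all of step 2 and all of step 7 and value of joint cover below 0.04 rad); the robot touches nothing.
It fails at once if a wing screw was driven home (over 2.1 rad) while another was still slack (under 0.7 rad) (value of joint any of ws_a, ws_b, ws_c, ws_d above 2.1 rad and value of joint any of ws_a, ws_b, ws_c, ws_d below 0.7 rad).
It fails at once if a wing screw was turned up (over 0.7 rad) while the cover was not shut (value of joint cover above 0.1 rad and value of joint any of ws_a, ws_b, ws_c, ws_d above 0.7 rad).
It fails at once if the fingers pushed a chip (contact force between the fingers and chip0 above 1 N or contact force between the fingers and chip1 above 1 N or contact force between the fingers and chip2 above 1 N or contact force between the fingers and chip3 above 1 N or contact force between the fingers and chip4 above 1 N or contact force between the fingers and chip5 above 1 N).
It fails at once if a bystander was moved more than 30 mm (distance of any of bin, spray, piston from where it was at the start of the episode above 0.03 m).
Of chip0, chip1, chip2, chip3, chip4, chip5 only 3 to 6 are there at a start; the rules pass over those that are not, and their reading is None.
At some moment in a run one of scraper may be knocked a few centimetres aside while the robot is not near it.
Once in a run the grip may slacken for a moment while it holds something.
It also fails if it takes over 210 s, if anything falls off the work surface, if the arm or the gripper's body presses on something with over 40 N, if the wrist force passes 120 N, or if a joint passes its speed limit or range.

## Robot

A 6-joint arm with a two-finger parallel gripper is mounted at the origin on the work surface. World frame = base frame: x ahead of the robot, y to its left, z up, the work surface at z = 0. Lengths are in m, angles in degrees, forces in N, time in s.
With the tool pointing down it reaches from about 0.4 to 0.825 m from the base axis. Payload 7 kg.
Tool frame: the origin (TCP) lies midway between the tips of the shut fingers; the grasp point (between the pads) lies r.tcp_to_grasp behind it (r.tcp_to_grasp is the distance from the TCP to the grasp point, in m); x points along the fingers, y is the direction in which the jaws open and shut, and the axes are right-handed (so a half turn about x gives the same grasp; the last joint's range is limited). The gripper opens to 88 mm and grips with 3 to 60 N. Pads are 19 mm wide; open, the fingers measure 130 mm over their backs; the gripper's body (78 mm by 193 mm) begins 47 mm behind the grasp point.
Start: joints at [-55.342, 20.546, 0.682, 0, -70.136, -16.507], TCP at [0.21, -0.641, 0.227] pointing down, gripper open.
Joint ranges: [-176.03, 176.03], [-82.01, 121.73], [-58.28, 71.71], [-173.87, 95.51], [-174.79, -0.11], [-173.66, 173.66]. Speed limits (degrees/s): [136.94, 136.94, 172.46, 180, 180, 180].

## Interface

Orientations are given as [roll, pitch, yaw] about the fixed x, y, z axes, in that order (R = Rz(yaw) Ry(pitch) Rx(roll)).
In Python, from plant import r gives the robot as it stands.
- The arm moves only by the tool carry_out, never from a script. Its argument "moves" is a list of rows, each a list of 7 numbers: the shift along the world's x, y, z in mm, then the turn, a rotation vector about the world's x, y, z in rad, then the opening in per cent of the stroke, from 0 (shut) to 100 (fully open). In form: [[x, y, z, wx, wy, wz, claw], ...]. A call has 1 to 5 rows; each row is the pose to reach, as a shift and turn from the pose commanded when the call began; what a row does not reach only later rows make up. A row lasts 1/10 s, in which the tool goes at most 50 mm and 8.59 degrees, less where a joint would pass 70% of its speed; a pose out of reach is approached as far as the arm can. A call with a gripper value outside its range is refused whole. The fingers move at their own pace and stop on an object; "squeeze" is the grip in N (left out, the last holds). Time passes only in rows, so rows that repeat a pose let the fingers close. It gives the time, the measured TCP pose, the force and the opening at its end, in the units of the state.
- r.get_state(): the state, without advancing time (a new reading comes with each control period).
- r.capture(name): name is "scene" or "top" or "wrist"; returns the picture (400x640x3 uint8, blue, green, red); there is no depth.
- r.camera_params(name): a dict with "K" (3x3 intrinsics, pixels), "rvec" (rotation vector, rad) and "tvec" (3), from world to camera coordinates, as OpenCV has them. Camera axes: x right, y down, z forward; pixel columns grow to the right and rows downward; lengths in m; the calibration is good to about 2 mm. A picture is of the moment at which its call begins: read the wrist's pose just before it. camera_params takes no time and is no camera call; for the wrist camera it gives the pose at the moment of the call.
- r.close_job(): hands the job in, once; it reports no verdict.
The state is a dict: "time_s": time; "joints": joint angles; "qd": joint speeds; "joint_torque": joint torques, N m; "tcp_pos": TCP position; "eef_rot": TCP orientation; "contact_force": force on the tool from outside, world axes, zero at the start; "moment": the same for the moment, N m; "gripper_width": finger opening in m.
Only numpy, scipy, OpenCV 4.12 (cv2) and the standard library are available. Lean on these libraries where they do the work, as an engineer would, in place of code of your own. Each camera call takes 0.05 s, during which the arm holds its last target. There are 200 camera calls.

## Working session

There is one attempt and no reset: what is moved stays moved. The work goes in short steps, Python scripts to look and compute and a tool call to move; the robot and the scene stay as the last step left them, time stands still between calls to the robot, and variables do not carry over. Pictures are saved under pics/ and viewed, about 12 in all and at most 16, crops included, and the job is handed in when it is done.

Besides the shell and the picture viewer there is one more tool, called after "Call:" by a JSON object that holds its "api" and its "payload". carry_out: Moves the arm, as the interface text tells. Its arguments: {"type":"object","properties":{"moves":{"type":"array"},"squeeze":{"type":"number"}},"required":["moves"]}

```bash
ls; mkdir -p pics; python3 - <<'E'
from plant import r
import cv2
print(r.get_state()); print(r.tcp_to_grasp)
for n in ("scene","top"):
    cv2.imwrite(f"pics/{n}0.png",r.capture(n)); print(n,r.camera_params(n))
E
```

```text
pics
{'time_s': 0.0, 'joints': array([-5.53430581e+01,  2.05897292e+01,  6.35421804e-01, -1.94754831e-02,
       -7.01343797e+01, -1.65072221e+01]), 'qd': array([ 0.02699835,  0.01333795, -0.01655391, -0.02354864, -0.14840879,
        0.00093392]), 'joint_torque': array([ 2.50460238e-03, -5.82711482e+01,  2.93062466e+01,  6.99718729e+00,
        6.91790512e-03, -9.12208907e-05]), 'tcp_pos': array([ 0.21009916, -0.64098015,  0.22565647]), 'eef_rot': array([ 94.84449521,  89.90944219, 112.98758278]), 'contact_force': array([ 0.65120473, -0.325743  ,  0.16306   ]), 'moment': array([0.03669675, 0.01688208, 0.02330474]), 'gripper_width': 0.08769483406782833}
0.0188
scene {'K': array([[398.88687137,   0.        , 318.13808599],
       [  0.        , 398.88687137, 202.85508543],
       [  0.        ,   0.        ,   1.        ]]), 'rvec': array([ 0.90133014,  2.33266651, -1.21710974]), 'tvec': array([ 0.39013936, -0.08551914,  1.54705747])}
top {'K': array([[467.20459172,   0.        , 311.39859257],
       [  0.        , 467.20459172, 201.55909111],
       [  0.        ,   0.        ,   1.        ]]), 'rvec': array([ 2.1496951 , -2.13103658,  0.19636961]), 'tvec': array([-0.07445925,  0.51026128,  1.44877362])}
```

View pics/scene0.png

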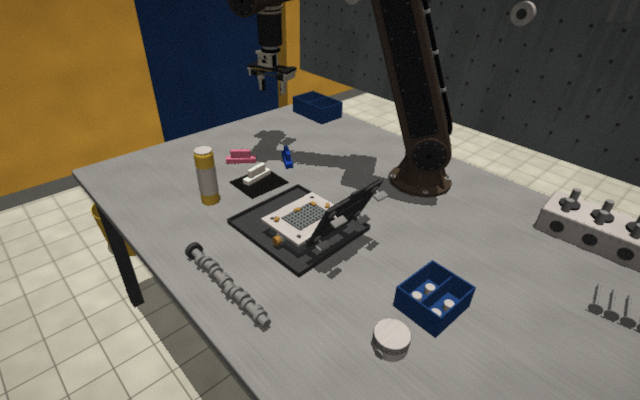

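View pics/top0.png

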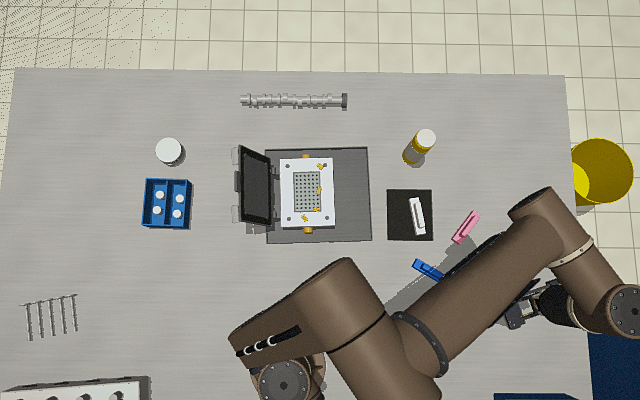

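Scraper candidates in the top view: white block on the mat (417,216), pink (466,226) and blue (428,270). The white one on the mat is the right one. The rig face is at (306,192), with the cover open to image left (world +y).

```bash
cat > h.py <<'E'
import numpy as np,cv2
from plant import r
def cam(n,P=None):
    p=P or r.camera_params(n); R=cv2.Rodrigues(np.array(p["rvec"]))[0]; t=np.array(p["tvec"]).ravel(); return p["K"],R,t
def ray(n,uv,z,P=None):
    K,R,t=cam(n,P); c=-R.T@t
    uv=np.atleast_2d(np.array(uv,float)); d=(R.T@np.linalg.inv(K)@np.c_[uv,np.ones(len(uv))].T).T
    return c+d*((z-c[2])/d[:,2])[:,None]
def proj(n,X,P=None):
    K,R,t=cam(n,P); q=(K@(R@np.atleast_2d(X).T+t[:,None])).T; return q[:,:2]/q[:,2:]
def rect(n,mask,z,P=None):
    cs=cv2.findContours(mask.astype(np.uint8),0,1)[0]; c=max(cs,key=cv2.contourArea)
    w=ray(n,c[:,0],z,P)[:,:2]
    return cv2.minAreaRect((w*1000).astype(np.float32))
E
python3 - <<'E'
from h import *
im=cv2.imread("pics/top0.png"); g=im.max(2).astype(int); s=g-im.min(2)
def win(m,x0,y0,x1,y1):
    o=np.zeros_like(m); o[y0:y1,x0:x1]=m[y0:y1,x0:x1]; return o
print("mat",rect("top",win(g<60,380,182,440,247),.004))
wh=(g>170)&(s<40)
print("scraperwhite",rect("top",win(wh,395,185,436,245),.04))
print("face",rect("top",cv2.morphologyEx(win(wh|(s>50),270,145,345,245).astype(np.uint8),3,np.ones((9,9))),.062))
print("tray",rect("top",win(g<110,262,140,376,250),.01))
br=win((s>70)&(im[:,:,0]<90),262,140,376,250).astype(np.uint8)
n,l,st,c=cv2.connectedComponentsWithStats(br)
for i in range(1,n): print(st[i],c[i],ray("top",c[i],.065)[0][:2])
crop=im[140:250,225:440]; cv2.imwrite("pics/crop0.png",cv2.resize(crop,None,fx=3.7,fy=3.7,interpolation=2))
E
```

```text
mat ((477.53619384765625, -391.475341796875), (146.9723663330078, 167.51504516601562), 89.21354675292969)
scraperwhite ((473.9404602050781, -402.48577880859375), (129.71022033691406, 194.7930145263672), 88.70470428466797)
face ((551.8096923828125, -56.055267333984375), (281.0580139160156, 238.2627716064453), 0.6891968846321106)
tray ((541.0786743164062, -83.918212890625), (315.96502685546875, 353.10931396484375), 2.2567899227142334)
[302 154   8   4  25] [305.52 155.92] [ 0.65519335 -0.04979119]
[317 163   6   7  22] [319.68181818 165.95454545] [ 0.62270798 -0.09527208]
[317 187   4   7  22] [318.36363636 190.09090909] [ 0.54424706 -0.09145111]
[313 207   7   5  27] [316.14814815 209.48148148] [ 0.48217681 -0.08479871]
[301 215   6   6  20] [303.9  217.75] [ 0.45564014 -0.04662104]
[304 227   8   6  45] [307.55555556 229.66666667] [ 0.41831403 -0.05838545]
```

View pics/crop0.png

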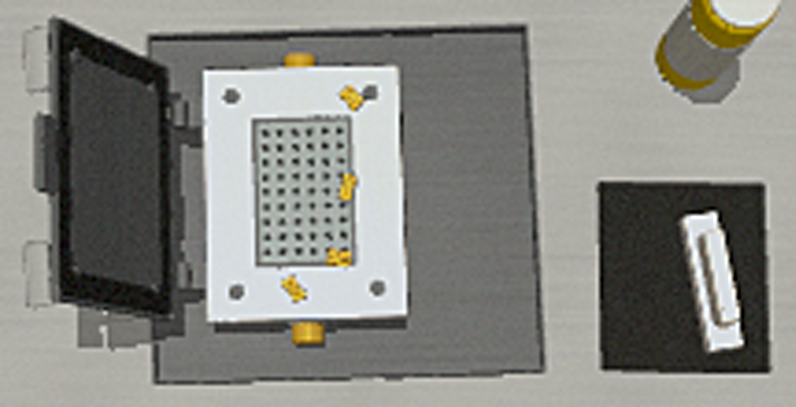

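The close crop shows four chips on the face, and the white block on the mat at about (712,282). The brass stubs at (300,60) and (308,332) belong to the housing.

```bash
python3 - <<'E'
from h import *
f=lambda pts:np.array(pts)/3.7+[225,140]
def show(n,pts,z):
    w=ray("top",f(pts),z)[:,:2]*1000; e=np.roll(w,-1,0)-w
    print(n,w.mean(0).round(1),"len",np.linalg.norm(e,axis=1).round(),"ang",np.degrees(np.arctan2(e[:,1],e[:,0])).round(1))
show("face",[(203,70),(397,66),(407,320),(208,322)],.062)
show("tray",[(150,36),(527,25),(543,371),(155,383)],.018)
show("mat",[(599,182),(764,184),(770,371),(604,369)],.004)
show("foot",[(682,215),(717,210),(745,345),(707,352)],.026)
show("rib",[(699,232),(714,229),(737,323),(721,328)],.059)
E
```

```text
face [537.8 -55.9] len [168. 221. 168. 219.] ang [ -88.1 -177.8   91.1    2.2]
tray [539.6 -91.7] len [338. 311. 336. 310.] ang [ -87.6 -178.2   92.3    2.2]
mat [ 477.9 -393.7] len [148. 167. 146. 167.] ang [-90.1 179.8  89.8   0.4]
foot [ 471.1 -413.4] len [ 31. 121.  34. 122.] ang [ -81.2 -170.1  100.9    8.7]
rib [ 468.4 -409.7] len [13. 83. 14. 84.] ang [ -78.1 -168.   107.7   11.2]
```

```bash
cat >> h.py <<'E'
from scipy.spatial.transform import Rotation as Ro
def st():
    s=r.get_state(); R=Ro.from_euler("xyz",s["eef_rot"],degrees=True).as_matrix()
    print("t",s["time_s"],"tcp",(s["tcp_pos"]*1000).round(1),"xax",R[:,0].round(3),"yaw_y",np.degrees(np.arctan2(R[1,1],R[0,1])).round(2),
     "F",np.round(s["contact_force"],1),"w",round(s["gripper_width"]*1000,1),"q",np.round(s["joints"],0)); return s,R
def rig(x,y,z=0,o=(538,-56),a=2.1):
    a=np.radians(a); return np.array([o[0]+x*np.cos(a)-y*np.sin(a),o[1]+x*np.sin(a)+y*np.cos(a),z])
E
python3 - <<'E'
from h import *
st()
E
```

```text
t 0.1 tcp [ 210.1 -641.   225.7] xax [-0.001  0.001 -1.   ] yaw_y 108.15 F [0.  0.7 0.5] w 87.7 q [-55.  21.   1.  -0. -70. -17.]
```

Call:
{"api": "carry_out", "payload": {"moves": [[35, 30, 0, 0, 0, -0.03, 100], [70, 62, 0, 0, 0, -0.06, 100], [106, 94, 0, 0, 0, -0.09, 100], [142, 126, 0, 0, 0, -0.12, 100], [178, 158, 0, 0, 0, -0.14, 100]]}}

```text
time_s: 0.6
tcp_pos: [0.3892, -0.4818, 0.2263]
eef_rot: [118.1, 90.0, 128.1]
contact_force: [1.1, -0.8, 0.4]
gripper_width: 0.0873
```

Call:
{"api": "carry_out", "payload": {"moves": [[30, 26, 0, 0, 0, 0, 100], [60, 52, 0, 0, 0, 0, 100], [71, 70, 0, 0, 0, 0, 100], [71, 70, 0, 0, 0, 0, 100], [71, 70, 0, 0, 0, 0, 100]]}}

```text
time_s: 1.1
tcp_pos: [0.4594, -0.413, 0.2263]
eef_rot: [147.8, 90.0, 158.0]
contact_force: [0.2, -0.6, 0.8]
gripper_width: 0.0874
```

```bash
python3 - <<'E'
from h import *
import pickle
s,R=st(); P=r.camera_params("wrist"); im=r.capture("wrist"); cv2.imwrite("pics/w1.png",im); pickle.dump(P,open("w1.pkl","wb"))
print(proj("wrist",[[.469,-.411,.059]],P))
E
```

```text
t 1.1 tcp [ 459.4 -413.   226.3] xax [-0.001  0.    -1.   ] yaw_y 100.21 F [ 0.2 -0.6  0.8] w 87.4 q [-24.  15.  -7.   0. -68. -56.]
[[320.09362313 192.88098372]]
```

View pics/w1.png

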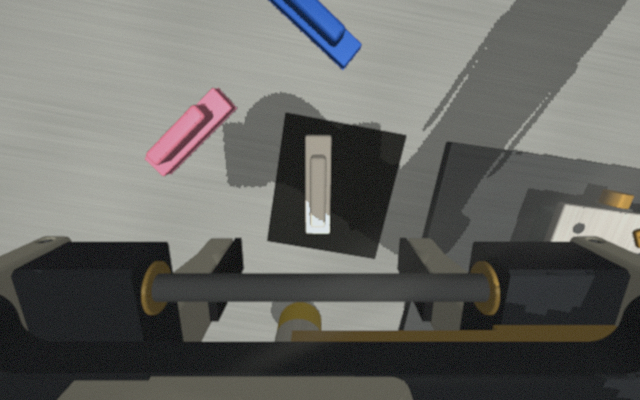

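Wrist view: the white block is upright at (318,186), and its rib is aligned with the image columns. Pink and blue are elsewhere.

```bash
python3 - <<'E'
from h import *
import pickle
P=pickle.load(open("w1.pkl","rb"))
for n,pts,z in (("foot",[(306,136),(331,136),(330,234),(305,234)],.026),("rib",[(310,154),(326,154),(326,222),(311,222)],.059)):
    w=ray("wrist",pts,z,P)[:,:2]*1000; e=np.roll(w,-1,0)-w
    print(n,w.mean(0).round(1),np.linalg.norm(e,axis=1).round(),np.degrees(np.arctan2(e[:,1],e[:,0])).round(1))
E
```

```text
foot [ 471.2 -413.2] [ 29. 120.  31. 120.] [ 100.3   10.2  -79.7 -171.1]
rib [ 465.2 -413.7] [17. 76. 17. 76.] [ 100.3   10.6  -79.7 -169.4]
```

Call:
{"api": "carry_out", "payload": {"moves": [[11, 0, -45, 0, 0, 0, 100], [11, 0, -90, 0, 0, 0, 100], [11, 0, -135, 0, 0, 0, 100], [11, 0, -175, 0, 0, 0, 100], [11, 0, -194, 0, 0, 0, 100]]}}

```text
time_s: 1.65
tcp_pos: [0.4671, -0.4133, 0.0285]
eef_rot: [140.4, 89.7, 150.4]
contact_force: [-0.8, 0.3, 0.1]
gripper_width: 0.0879
```

Call:
{"api": "carry_out", "payload": {"moves": [[0, 0, 0, 0, 0, 0, 0], [0, 0, 0, 0, 0, 0, 0], [0, 0, 0, 0, 0, 0, 0], [0, 0, 0, 0, 0, 0, 0], [0, 0, 0, 0, 0, 0, 0]], "squeeze": 45}}

```text
time_s: 2.15
tcp_pos: [0.4709, -0.4138, 0.0339]
eef_rot: [-35.2, 89.9, -25.1]
contact_force: [-0.2, 1.1, -0.3]
gripper_width: 0.053
```

Call:
{"api": "carry_out", "payload": {"moves": [[0, 0, 0, 0, 0, 0, 0], [0, 0, 0, 0, 0, 0, 0], [0, 0, 5, 0, 0, 0, 0], [0, 0, 10, 0, 0, 0, 0], [0, 0, 10, 0, 0, 0, 0]]}}

```text
time_s: 2.65
tcp_pos: [0.4709, -0.4139, 0.0438]
eef_rot: [-49.8, 89.9, -39.7]
contact_force: [-0.6, 0.5, 7.2]
gripper_width: 0.0177
```

```bash
python3 - <<'E'
from h import *
st()
# cover angle: lip/plate edges from top + wing etc: measure in top view top outer edge of cover
for th in (1.8,1.85,1.9,2.0,2.1):
    c,s=np.cos(th),np.sin(th)
    pts=[]
    for x,y,z in((-110,-190,2.5),(110,-190,2.5),(-110,-12,2.5),(110,-12,2.5),(-30,-211,2.5)):
        Y=105+y*c+z*s; Z=62-y*s+z*c; p=rig(x,Y,Z)/1000; pts.append(p)
    print(th,((proj("top",pts)-[225,140])*3.7).round().tolist(), round((105-190*c+2.5*s)),round(62+190*s))
E
```

```text
t 2.65 tcp [ 470.9 -413.9   43.8] xax [ 0.001 -0.001 -1.   ] yaw_y 100.15 F [-0.6  0.5  7.2] w 17.7 q [-23.  26. -18.   0. -46. -56.]
1.8 [[106.0, 298.0], [103.0, 10.0], [176.0, 323.0], [172.0, 68.0], [95.0, 186.0]] 151 247
1.85 [[94.0, 298.0], [91.0, 11.0], [175.0, 323.0], [171.0, 68.0], [82.0, 187.0]] 160 245
1.9 [[82.0, 299.0], [80.0, 13.0], [175.0, 323.0], [171.0, 68.0], [69.0, 188.0]] 169 242
2.0 [[59.0, 301.0], [58.0, 16.0], [174.0, 323.0], [170.0, 68.0], [44.0, 191.0]] 186 235
2.1 [[39.0, 303.0], [38.0, 20.0], [173.0, 323.0], [169.0, 68.0], [21.0, 194.0]] 203 226
```

Call:
{"api": "carry_out", "payload": {"moves": [[0, 0, 45, 0, 0, 0, 0], [0, 20, 90, 0, 0, 0, 0], [0, 65, 100, 0, 0, 0.1, 0], [-5, 110, 100, 0, 0, 0.22, 0], [-10, 155, 100, 0, 0, 0.34, 0]]}}

```text
time_s: 3.15
tcp_pos: [0.4599, -0.257, 0.1429]
eef_rot: [-20.8, 89.9, 9.1]
contact_force: [1.5, 0.7, -1.8]
gripper_width: 0.0174
```

Call:
{"api": "carry_out", "payload": {"moves": [[-8, 45, 0, 0, 0, 0.12, 0], [-15, 90, 0, 0, 0, 0.24, 0], [-22, 135, 0, 0, 0, 0.36, 0], [-30, 180, 0, 0, 0, 0.48, 0], [-33, 227, 0, 0, 0, 0.567, 0]]}}

```text
time_s: 3.65
tcp_pos: [0.426, -0.0299, 0.1427]
eef_rot: [1.7, 90.0, 64.1]
contact_force: [1.3, 0.1, -1.3]
gripper_width: 0.0178
```

Call:
{"api": "carry_out", "payload": {"moves": [[0, 0, 0, 0, 0, 0, 0], [0, 0, 0, 0, 0, 0, 0], [0, 0, -20, 0, 0, 0, 0], [0, 0, -38, 0, 0, 0, 0], [0, 0, -38, 0, 0, 0, 0]]}}

```text
time_s: 4.15
tcp_pos: [0.4261, -0.0329, 0.103]
eef_rot: [136.5, 89.8, -161.6]
contact_force: [-0.5, 0.5, -1.1]
gripper_width: 0.0177
```

```bash
python3 - <<'E'
from h import *
st()
im=r.capture("top"); cv2.imwrite("pics/t2.png",cv2.resize(im[130:260,225:385],None,fx=4.5,fy=4.5,interpolation=2))
E
```

```text
t 4.15 tcp [426.1 -32.9 103. ] xax [-0.003 -0.001 -1.   ] yaw_y 151.94 F [-0.5  0.5 -1.1] w 17.7 q [ 22.   4. -39.  -0. -47. -50.]
```

View pics/t2.png

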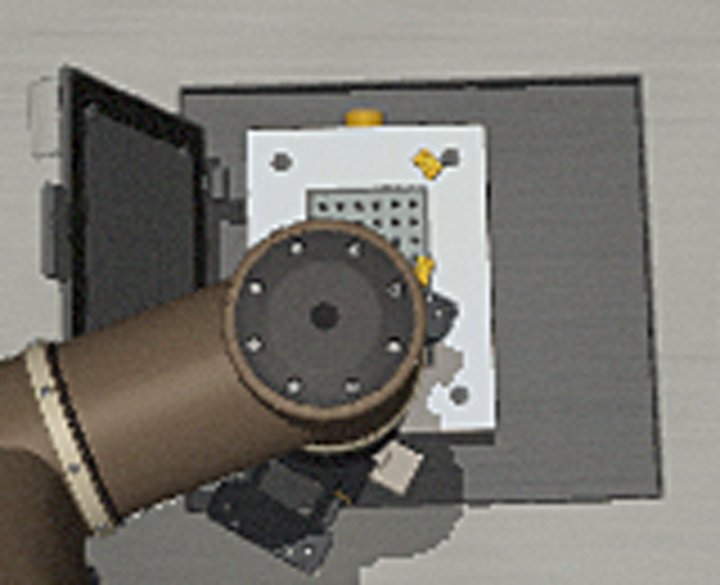

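Top view: the block (foot end at crop (398,468)) is angled at the -x edge, with the chips still ahead of it. The arm is clear of the cover.

Call:
{"api": "carry_out", "payload": {"moves": [[0, 0, -5, 0, 0, 0, 0], [0, 0, -9, 0, 0, 0, 0], [0, 0, -10, 0, 0, 0, 0], [0, 0, -11, 0, 0, 0, 0], [0, 0, -11, 0, 0, 0, 0]]}}

```text
time_s: 4.7
tcp_pos: [0.4287, -0.0321, 0.0993]
eef_rot: [-75.7, 89.8, -13.5]
contact_force: [-24.8, 3.4, 67.3]
gripper_width: 0.0178
```

Call:
{"api": "carry_out", "payload": {"moves": [[0, 0, 10, 0, 0, 0, 0], [0, 0, 35, 0, 0, 0, 0], [0, 0, 60, 0, 0, 0, 0], [0, 0, 60, 0, 0, 0, 0], [0, 0, 60, 0, 0, 0, 0]]}}

```text
time_s: 5.2
tcp_pos: [0.4276, -0.0315, 0.1542]
eef_rot: [-32.5, 89.9, 29.5]
contact_force: [0.1, -0.1, -1.7]
gripper_width: 0.0178
```

```bash
python3 - <<'E'
from h import *
import pickle
st(); P=r.camera_params("wrist"); im=r.capture("wrist"); cv2.imwrite("pics/w3.png",im); pickle.dump(P,open("w3.pkl","wb"))
a=r.capture("scene"); cv2.imwrite("pics/s3.png",cv2.resize(a[130:290,200:420],None,fx=3.5,fy=3.5,interpolation=2))
E
```

```text
t 5.2 tcp [427.6 -31.5 154.2] xax [ 0.002  0.001 -1.   ] yaw_y 152.04 F [ 0.1 -0.1 -1.7] w 17.8 q [ 22.   0. -35.  -0. -55. -50.]
```

View pics/w3.png

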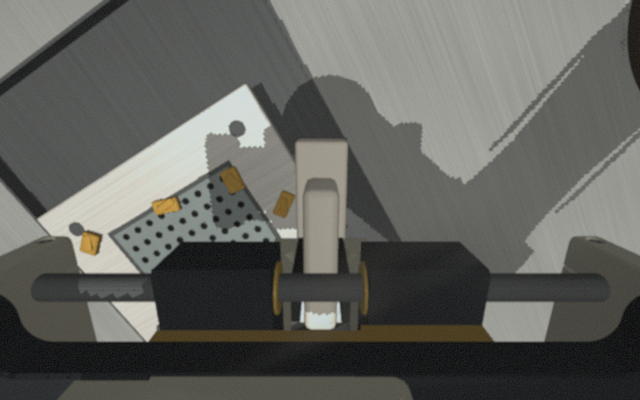

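View pics/s3.png

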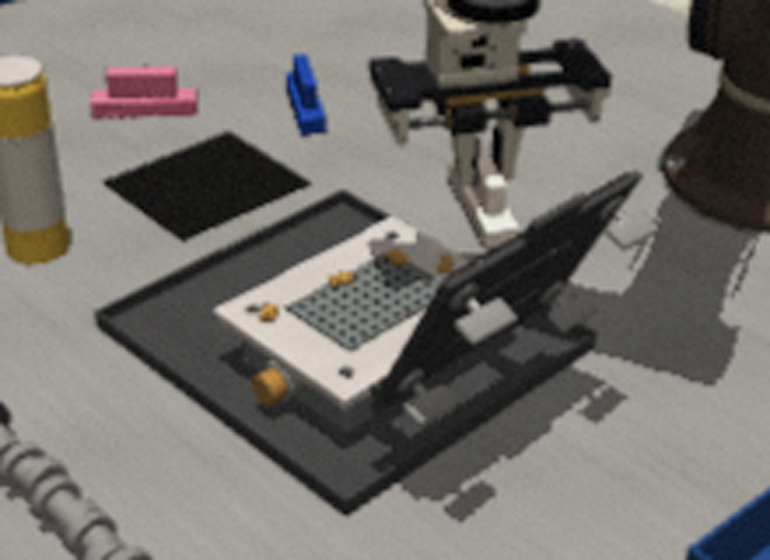

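```bash
python3 - <<'E'
from h import *
import pickle
P=pickle.load(open("w3.pkl","rb"))
def torig(w,o=(538,-56),a=2.1):
    a=np.radians(a); d=w-np.array(o); return np.c_[d@[np.cos(a),np.sin(a)],d@[-np.sin(a),np.cos(a)]]
print("chips",torig(ray("wrist",[(283,204),(232,180),(166,206),(90,243)],.067,P)[:,:2]*1000).round())
print("facecorners",torig(ray("wrist",[(248,86),(38,217)],.062,P)[:,:2]*1000).round())
for z in(.138,.142,.146,.150,.154):
    w=ray("wrist",[(297,140),(347,140)],z,P)[:,:2]*1000
    print(z,np.linalg.norm(w[1]-w[0]).round(1),torig(w).round())
print(torig(np.array([[427.6,-31.5]])))
E
```

```text
chips [[-83.  11.]
 [-58. -27.]
 [  2. -36.]
 [ 80. -42.]]
facecorners [[-108.  -81.]
 [ 107.  -83.]]
0.138 27.8 [[-128.  -31.]
 [-152.  -17.]]
0.142 27.1 [[-129.  -31.]
 [-152.  -17.]]
0.146 26.5 [[-129.  -31.]
 [-152.  -18.]]
0.15 25.8 [[-129.  -31.]
 [-152.  -18.]]
0.154 25.2 [[-130.  -31.]
 [-152.  -19.]]
[[-109.42808381   28.52901109]]
```

```bash
python3 - <<'E'
from h import *
import pickle
im=cv2.imread("pics/w3.png"); c=cv2.resize(im[130:340,270:370],None,fx=2.8,fy=2.8,interpolation=2)
a=cv2.imread("pics/s3.png")[100:260,420:560]; c2=cv2.resize(a,None,fx=3.6,fy=3.6,interpolation=2)
h=max(c.shape[0],c2.shape[0]); o=np.zeros((h,c.shape[1]+c2.shape[1],3),np.uint8); o[:c.shape[0],:c.shape[1]]=c;o[:c2.shape[0],c.shape[1]:]=c2
print(o.shape,c.shape); cv2.imwrite("pics/c4.png",o)
P=pickle.load(open("w3.pkl","rb"))
# predicted pixels of foot and rib for offset d (tcp z - underside)
T=np.array([427.6,-31.5,154.2]); ph=np.radians(62.04); u=np.array([np.cos(ph),np.sin(ph),0]); n=np.array([np.sin(ph),-np.cos(ph),0])
for d in(30,37,44):
    B=T-[0,0,d]
    pts=np.array([B+u*a+n*b+[0,0,z] for a,b,z in((-60,15,22),(-60,-15,22),(-40,9,55),(-40,-9,55),(-60,15,0))])/1000
    print(d,"wrist",proj("wrist",pts,P).round().tolist(),"\n scene crop",((proj("scene",pts)-[200,130])*3.5).round().tolist())
E
```

```text
(588, 784, 3) (588, 280, 3)
30 wrist [[293.0, 143.0], [350.0, 143.0], [301.0, 195.0], [341.0, 196.0], [296.0, 139.0]] 
 scene crop [[445.0, 155.0], [476.0, 152.0], [458.0, 134.0], [478.0, 132.0], [444.0, 176.0]]
37 wrist [[294.0, 141.0], [348.0, 141.0], [302.0, 192.0], [340.0, 192.0], [297.0, 138.0]] 
 scene crop [[444.0, 162.0], [475.0, 158.0], [458.0, 141.0], [477.0, 138.0], [444.0, 182.0]]
44 wrist [[295.0, 140.0], [347.0, 140.0], [303.0, 188.0], [340.0, 188.0], [298.0, 137.0]] 
 scene crop [[444.0, 168.0], [475.0, 165.0], [458.0, 147.0], [477.0, 145.0], [443.0, 189.0]]
```

View pics/c4.png

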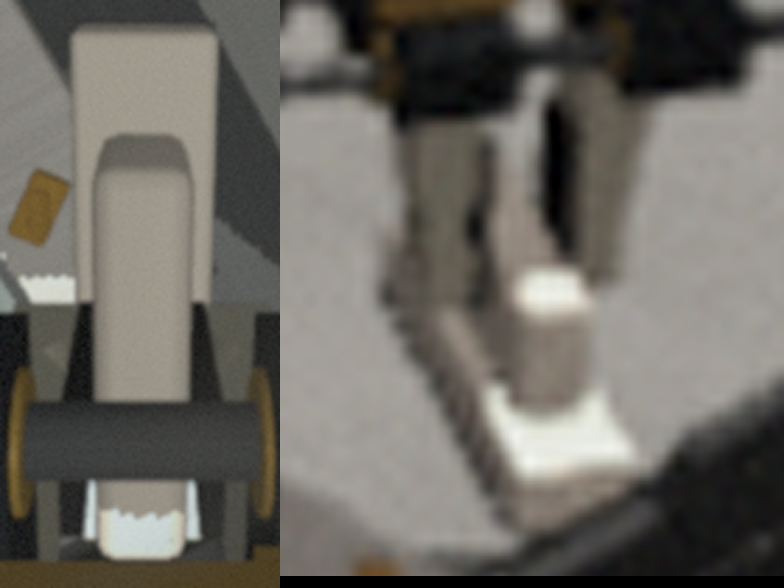

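```bash
python3 - <<'E'
from h import *
import pickle
from scipy.optimize import least_squares
P=pickle.load(open("w3.pkl","rb"))
T=np.array([427.6,-31.5,154.2]); ph=np.radians(62.04); u=np.array([np.cos(ph),np.sin(ph),0]); n=np.array([np.sin(ph),-np.cos(ph),0]);k=np.array([0,0,1.])
def pt(a,b,z,p):
    th,d,s=p; U=u*np.cos(th)-k*np.sin(th); K=k*np.cos(th)+u*np.sin(th)   # th>0: +u end down
    return (T+U*(a+s)+n*b+K*(z-d))/1000
W=[((-60,15,22),(295.7,141)),((-60,-15,22),(347.5,141)),((-40,9,55),(270+97/2.8,130+172/2.8)),((-40,-9,55),(270+190/2.8,130+172/2.8)),((40,9,55),(270+100/2.8,130+553/2.8)),((40,-9,55),(270+186/2.8,130+553/2.8))]
c=lambda x,y:((420+(x-280)/3.6)/3.5+200,(100+y/3.6)/3.5+130)
S=[((60,15,22),c(513,478)),((60,-15,22),c(640,460)),((40,9,55),c(520,310)),((40,-9,55),c(590,300)),((60,15,0),c(520,530))]
f=lambda p:np.concatenate([(proj("wrist",pt(*m,p),P)[0]-q) for m,q in W]+[2*(proj("scene",pt(*m,p))[0]-q) for m,q in S])
for w in (0,.3,-.3):
    o=least_squares(f,[w,30,0]); print(np.degrees(o.x[0]),o.x[1:],o.cost); 
print(f(o.x).round(1)); print(f([0,30,0]).round(1))
E
```

```text
0.1753482159992168 [39.73412248 -0.32678636] 43.553457786299866
0.1753241752308789 [39.73413472 -0.32678198] 43.55345778241894
0.17521373391301348 [39.73419243 -0.32675937] 43.55345777978491
[-1.3 -0.8  0.5 -0.8 -2.3 -1.9  2.3 -1.8 -1.1  2.8  0.9  2.9 -1.1  0.9
 -2.2  1.3 -1.3  1.5 -0.9  1.7 -3.   4.8]
[-2.8  1.6  2.   1.6 -3.5  4.1  3.6  4.1 -2.  16.3  1.9 16.3 -0.7 -4.5
 -1.7 -4.1 -0.9 -4.  -0.5 -3.8 -2.5 -0.5]
```

Fitting the block corners across both views shows it level but about 7 mm lower in the grip. The fingers closed while I was already lifting, so contact at TCP 99 was simply the face. I will descend less.

Call:
{"api": "carry_out", "payload": {"moves": [[0, 0, -25, 0, 0, 0, 0], [0, 0, -45, 0, 0, 0, 0], [0, 0, -52, 0, 0, 0, 0], [0, 0, -53, 0, 0, 0, 0], [0, 0, -53, 0, 0, 0, 0]]}}

```text
time_s: 5.8
tcp_pos: [0.4271, -0.0315, 0.1003]
eef_rot: [145.2, 89.9, -152.7]
contact_force: [0.5, 1.1, -1.8]
gripper_width: 0.0178
```

Call:
{"api": "carry_out", "payload": {"moves": [[0, 0, -1, 0, 0, 0, 0], [11, -6, -1.5, 0, 0, 0, 0], [22, -12, -1.5, 0, 0, 0, 0], [34, -18, -1.5, 0, 0, 0, 0], [46, -24, -1.5, 0, 0, 0, 0]]}}

```text
time_s: 6.3
tcp_pos: [0.474, -0.0559, 0.0994]
eef_rot: [105.5, 90.0, 167.5]
contact_force: [-24.4, 15.9, 47.7]
gripper_width: 0.0179
```

Call:
{"api": "carry_out", "payload": {"moves": [[0, 0, 25, 0, 0, 0, 0], [0, 5, 30, 0, 0, -0.15, 0], [3, 12, 30, 0, 0, -0.3, 0], [6, 18, 30, 0, 0, -0.45, 0], [11, 26, 30, 0, 0, -0.6, 0]]}}

```text
time_s: 6.8
tcp_pos: [0.4851, -0.0297, 0.1289]
eef_rot: [-22.8, 90.0, 4.5]
contact_force: [1.2, -0.0, -1.8]
gripper_width: 0.0177
```

Call:
{"api": "carry_out", "payload": {"moves": [[0, 0, 0, 0, 0, -0.15, 0], [0, 0, 0, 0, 0, -0.3, 0], [0, 0, 0, 0, 0, -0.447, 0], [0, 0, 0, 0, 0, -0.447, 0], [0, 0, 0, 0, 0, -0.447, 0]]}}

```text
time_s: 7.3
tcp_pos: [0.4847, -0.0297, 0.1289]
eef_rot: [-128.3, 90.0, -126.0]
contact_force: [0.3, -0.4, -1.8]
gripper_width: 0.0177
```

```bash
python3 - <<'E'
from h import *
st()
P=r.camera_params("wrist"); im=r.capture("wrist"); cv2.imwrite("pics/w5.png",im)
g=im.astype(int); m=((g[:,:,2]-g[:,:,0]>60)&(g[:,:,2]>90)).astype(np.uint8)
n,l,s,c=cv2.connectedComponentsWithStats(m)
for i in range(1,n):
    if s[i,4]>60:
        w=ray("wrist",c[i],.067,P)[0,:2]*1000-[538,-56]; a=np.radians(2.1)
        print(s[i],c[i].round(),"rig",(w@[np.cos(a),np.sin(a)]).round(),(w@[-np.sin(a),np.cos(a)]).round())
E
```

```text
t 7.3 tcp [484.7 -29.7 128.9] xax [-0. -0. -1.] yaw_y 92.34 F [ 0.3 -0.4 -1.8] w 17.7 q [  20.    8.  -30.    0.  -52. -107.]
[269 115  34  22 656] [286. 125.] rig -119.0 4.0
[225 203  29  25 435] [239. 215.] rig -53.0 -32.0
[257 219  29  21 357] [270. 230.] rig -41.0 -9.0
[273 265   5  49 163] [275. 290.] rig 12.0 -8.0
[364 272   4  41  93] [366. 292.] rig 13.0 66.0
```

View pics/w5.png

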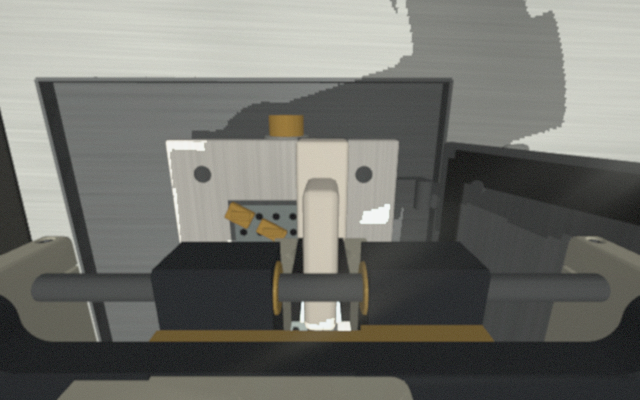

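Two chips now sit at rig (-53,-32) and (-41,-9), with the block front clear behind them at y=13. Lower and sweep -y.

Call:
{"api": "carry_out", "payload": {"moves": [[0, 0, -20, 0, 0, 0, 0], [0, 0, -28, 0, 0, 0, 0], [0, 0, -28.6, 0, 0, 0, 0], [0.5, -15, -28.8, 0, 0, 0, 0], [1, -30, -28.8, 0, 0, 0, 0]]}}

```text
time_s: 7.85
tcp_pos: [0.4855, -0.0595, 0.1006]
eef_rot: [-64.9, 90.0, -62.6]
contact_force: [0.1, 0.5, -1.7]
gripper_width: 0.0178
```

Call:
{"api": "carry_out", "payload": {"moves": [[0.5, -20, 0, 0, 0, 0, 0], [1.5, -40, 0, 0, 0, 0, 0], [2, -60, 0, 0, 0, 0, 0], [3, -80, 0, 0, 0, 0, 0], [4, -98, 0, 0, 0, 0, 0]]}}

```text
time_s: 8.35
tcp_pos: [0.4895, -0.1584, 0.1008]
eef_rot: [-40.5, 90.0, -38.3]
contact_force: [0.3, -0.3, -2.3]
gripper_width: 0.0178
```

Call:
{"api": "carry_out", "payload": {"moves": [[0, 0, 0, 0, 0, 0, 0], [0, 0, 30, 0, 0, 0, 0], [20, 30, 30, 0, 0, 0, 0], [50, 68, 30, 0, 0, 0, 0], [75, 110, 30, 0, 0, 0, 0]]}}

```text
time_s: 8.85
tcp_pos: [0.5655, -0.0462, 0.1313]
eef_rot: [1.3, 89.9, 3.4]
contact_force: [0.6, -1.1, -1.5]
gripper_width: 0.0177
```

Call:
{"api": "carry_out", "payload": {"moves": [[25, 18, 0, 0, 0, 0, 0], [25, 18, 0, 0, 0, 0, 0], [25, 18, -20, 0, 0, 0, 0], [25, 18, -29.5, 0, 0, 0, 0], [25, 18, -29.8, 0, 0, 0, 0]]}}

```text
time_s: 9.35
tcp_pos: [0.5885, -0.0295, 0.0999]
eef_rot: [-162.4, 89.9, -160.3]
contact_force: [0.4, -0.5, -1.9]
gripper_width: 0.0177
```

```bash
python3 - <<'E'
from h import *
st()
P=r.camera_params("wrist"); im=r.capture("wrist"); cv2.imwrite("pics/w6.png",im)
t=r.capture("top"); cv2.imwrite("pics/t6.png",t)
g=t.astype(int); m=((g[:,:,2]-g[:,:,0]>70)).astype(np.uint8); m[:145]=0;m[250:]=0;m[:,:262]=0;m[:,378:]=0
n,l,s,c=cv2.connectedComponentsWithStats(m)
for i in range(1,n):
    if s[i,4]>5:
      for z in(.006,.065):
        w=ray("top",c[i],z)[0,:2]*1000-[538,-56]; a=np.radians(2.1)
        print(s[i,4],c[i].round(),z,"rig",(w@[np.cos(a),np.sin(a)]).round(),(w@[-np.sin(a),np.cos(a)]).round())
E
```

```text
t 9.35 tcp [588.5 -29.5  99.9] xax [-0.002 -0.001 -1.   ] yaw_y 92.14 F [ 0.4 -0.5 -1.9] w 17.7 q [  16.   19.  -20.    0.  -51. -104.]
22 [342. 191.] 0.006 rig 11.0 -116.0
22 [342. 191.] 0.065 rig 0.0 -111.0
24 [341. 211.] 0.006 rig -56.0 -111.0
24 [341. 211.] 0.065 rig -64.0 -106.0
46 [308. 230.] 0.006 rig -113.0 2.0
46 [308. 230.] 0.065 rig -120.0 2.0
```

Call:
{"api": "carry_out", "payload": {"moves": [[0.5, -18, 0.3, 0, 0, 0, 0], [1.5, -38, 0.5, 0, 0, 0, 0], [2, -58, 0.5, 0, 0, 0, 0], [3, -78, 0.5, 0, 0, 0, 0], [3.5, -98, 0.5, 0, 0, 0, 0]]}}

```text
time_s: 9.95
tcp_pos: [0.5926, -0.1284, 0.1014]
eef_rot: [2.4, 90.0, 4.5]
contact_force: [0.2, -1.0, -0.7]
gripper_width: 0.0172
```

Call:
{"api": "carry_out", "payload": {"moves": [[1, -15, 0, 0, 0, 0, 0], [1.5, -30, 0, 0, 0, 0, 0], [1.5, -30, 0, 0, 0, 0, 0], [1.5, -30, 40, 0, 0, 0, 0], [-30, -75, 40, 0, 0, 0.05, 0]]}}

```text
time_s: 10.45
tcp_pos: [0.5711, -0.1967, 0.1455]
eef_rot: [-17.5, 89.5, -12.2]
contact_force: [1.1, -2.0, -1.3]
gripper_width: 0.0176
```

Call:
{"api": "carry_out", "payload": {"moves": [[-20, -45, 0, 0, 0, 0.05, 0], [-40, -90, 0, 0, 0, 0.1, 0], [-60, -130, 0, 0, 0, 0.1, 0], [-81, -160, 0, 0, 0, 0.1, 0], [-81, -160, 0, 0, 0, 0.1, 0]]}}

```text
time_s: 10.95
tcp_pos: [0.482, -0.361, 0.1408]
eef_rot: [160.5, 89.9, 171.0]
contact_force: [0.6, -0.0, -1.2]
gripper_width: 0.0177
```

```bash
python3 - <<'E'
from h import *
st()
t=r.capture("top"); 
g=t.astype(int); m=((g[:,:,2]-g[:,:,0]>60)).astype(np.uint8); m[:145]=0;m[250:]=0;m[:,:262]=0;m[:,378:]=0
n,l,s,c=cv2.connectedComponentsWithStats(m)
for i in range(1,n):
    if s[i,4]>5:
      for z in(.006,.065):
        w=ray("top",c[i],z)[0,:2]*1000-[538,-56]; a=np.radians(2.1)
        print(s[i,4],c[i].round(),z,"rig",(w@[np.cos(a),np.sin(a)]).round(),(w@[-np.sin(a),np.cos(a)]).round())
cv2.imwrite("pics/t7.png",cv2.resize(t[130:260,225:445],None,fx=3.6,fy=3.6,interpolation=2))
E
```

```text
t 10.95 tcp [ 482.  -361.   140.8] xax [-0.001  0.    -1.   ] yaw_y 100.49 F [ 0.6 -0.  -1.2] w 17.7 q [-18.  18. -15.   0. -57. -61.]
30 [306. 156.] 0.006 rig 134.0 1.0
30 [306. 156.] 0.065 rig 118.0 2.0
38 [307. 229.] 0.006 rig -113.0 4.0
38 [307. 229.] 0.065 rig -119.0 4.0
```

View pics/t7.png

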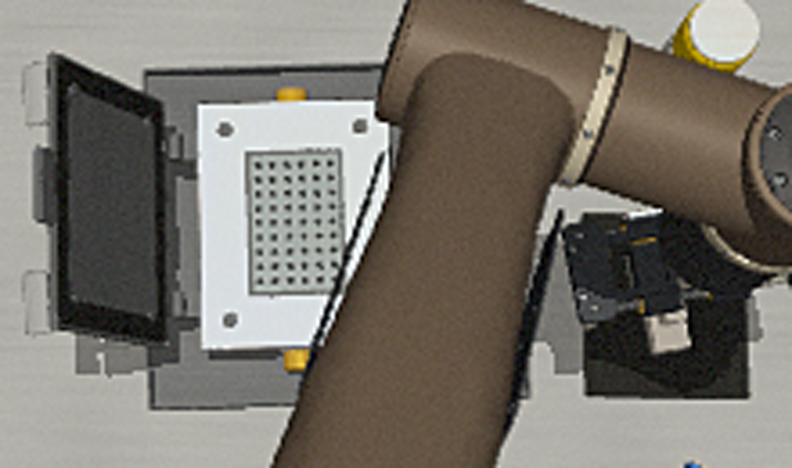

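The visible part of the face is clear, but the arm hides the -y strip. I will check that from the scene camera numerically.

```bash
python3 - <<'E'
from h import *
t=r.capture("scene"); cv2.imwrite("pics/s7.png",t)
g=t.astype(int); m=((g[:,:,2]-g[:,:,0]>55)).astype(np.uint8); m[:180]=0;m[270:]=0;m[:,:225]=0;m[:,380:]=0
n,l,s,c=cv2.connectedComponentsWithStats(m)
for i in range(1,n):
    if s[i,4]>5:
      for z in(.006,.065):
        w=ray("scene",c[i],z)[0,:2]*1000-[538,-56]; a=np.radians(2.1)
        print(s[i,4],c[i].round(),z,"rig",(w@[np.cos(a),np.sin(a)]).round(),(w@[-np.sin(a),np.cos(a)]).round())
E
```

```text
9 [262. 223.] 0.006 rig 76.0 -120.0
9 [262. 223.] 0.065 rig 122.0 -57.0
44 [277. 238.] 0.006 rig 92.0 -28.0
44 [277. 238.] 0.065 rig 136.0 29.0
```

No bronze is left on the face in the scene view. Now place the block on the mat.

Call:
{"api": "carry_out", "payload": {"moves": [[-6, -34, 0, 0, 0, 0, 0], [-6, -34, -40, 0, 0, 0, 0], [-6, -34, -75, 0, 0, 0, 0], [-6, -34, -95, 0, 0, 0, 0], [-6, -34, -98, 0, 0, 0, 0]]}}

```text
time_s: 11.55
tcp_pos: [0.4785, -0.3908, 0.0409]
eef_rot: [146.7, 89.8, 157.5]
contact_force: [0.3, -0.5, -0.8]
gripper_width: 0.0181
```

Call:
{"api": "carry_out", "payload": {"moves": [[0, 0, 0, 0, 0, 0, 0], [0, 0, -0.5, 0, 0, 0, 0], [0, 0, -0.5, 0, 0, 0, 0]]}}

```text
time_s: 11.85
tcp_pos: [0.4794, -0.3922, 0.0434]
eef_rot: [-32.4, 89.9, -21.6]
contact_force: [-0.1, 0.1, -1.6]
gripper_width: 0.0178
```

Call:
{"api": "carry_out", "payload": {"moves": [[0, 0, -1, 0, 0, 0, 0], [0, 0, -1.5, 0, 0, 0, 0], [0, 0, -1.5, 0, 0, 0, 0]]}}

```text
time_s: 12.15
tcp_pos: [0.4785, -0.3924, 0.0412]
eef_rot: [-28.6, 90.0, -17.9]
contact_force: [-0.2, 0.2, -1.5]
gripper_width: 0.0177
```

Call:
{"api": "carry_out", "payload": {"moves": [[0, 0, -1, 0, 0, 0, 0], [0, 0, -1.5, 0, 0, 0, 0], [0, 0, -1.5, 0, 0, 0, 0]]}}

```text
time_s: 12.45
tcp_pos: [0.4788, -0.3925, 0.0407]
eef_rot: [-53.9, 90.0, -43.2]
contact_force: [-2.1, 3.0, 8.4]
gripper_width: 0.0175
```

Contact with the mat. Open and rise.

Call:
{"api": "carry_out", "payload": {"moves": [[0, 0, 0, 0, 0, 0, 100], [0, 0, 0, 0, 0, 0, 100], [0, 0, 0, 0, 0, 0, 100], [0, 0, 0, 0, 0, 0, 100], [0, 0, 0, 0, 0, 0, 100]]}}

```text
time_s: 12.95
tcp_pos: [0.4785, -0.3924, 0.0393]
eef_rot: [153.4, 90.0, 164.1]
contact_force: [0.1, -0.4, -0.0]
gripper_width: 0.0522
```

Call:
{"api": "carry_out", "payload": {"moves": [[0, 0, 0, 0, 0, 0, 100], [0, 0, 0, 0, 0, 0, 100], [0, 0, 0, 0, 0, 0, 100], [0, 0, 15, 0, 0, 0, 100], [0, 0, 45, 0, 0, 0, 100]]}}

```text
time_s: 13.45
tcp_pos: [0.4769, -0.3915, 0.0825]
eef_rot: [141.7, 89.7, 152.4]
contact_force: [1.2, -0.1, -0.4]
gripper_width: 0.0864
```

Call:
{"api": "carry_out", "payload": {"moves": [[0, 0, 45, 0, 0, 0, 100], [0, 0, 90, 0, 0, 0, 100], [0, 0, 135, 0, 0, 0, 100], [0, 0, 180, 0, 0, 0, 100], [0, 0, 225, 0, 0, 0, 0]]}}

```text
time_s: 13.95
tcp_pos: [0.4782, -0.3922, 0.3116]
eef_rot: [-26.9, 90.0, -16.2]
contact_force: [0.3, -0.4, 0.0]
gripper_width: 0.084
```

```bash
python3 - <<'E'
from h import *
st()
w=r.capture("wrist"); cv2.imwrite("pics/w8.png",w)
E
```

```text
t 13.95 tcp [ 478.2 -392.2  311.6] xax [ 0.001 -0.    -1.   ] yaw_y 100.71 F [ 0.3 -0.4  0. ] w 84.0 q [-21.  13.   1.  -0. -78. -58.]
```

View pics/w8.png

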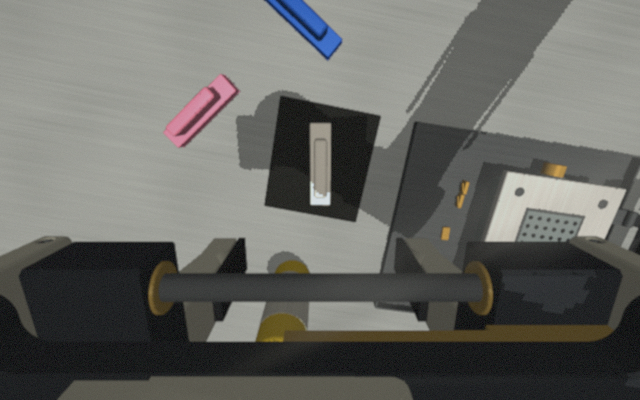

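The block stands mid-mat at (320,163). Three chips are in the tray at (465,186), (460,200) and (445,234); the fourth was already seen in the tray from the scene camera. Next, go behind the cover with shut fingers.

Call:
{"api": "carry_out", "payload": {"moves": [[0, 40, 10, 0, 0, -0.05, 0], [5, 85, 20, 0, 0, -0.1, 0], [10, 130, 20, 0, 0, -0.15, 0], [15, 175, 20, 0, 0, -0.15, 0], [20, 220, 20, 0, 0, -0.15, 0]]}}

```text
time_s: 14.5
tcp_pos: [0.4983, -0.1707, 0.3295]
eef_rot: [8.9, 90.0, 11.0]
contact_force: [0.5, 0.3, 0.0]
gripper_width: 0.041
```

Call:
{"api": "carry_out", "payload": {"moves": [[5, 45, 0, 0, 0, 0, 0], [10, 90, 0, 0, 0, 0, 0], [15, 135, 0, 0, 0, 0, 0], [20, 180, 0, 0, 0, 0, 0], [25, 225, 0, 0, 0, 0, 0]]}}

```text
time_s: 15.0
tcp_pos: [0.5233, 0.0545, 0.3296]
eef_rot: [27.5, 90.0, 29.6]
contact_force: [1.4, -0.3, 0.5]
gripper_width: 0.0026
```

Call:
{"api": "carry_out", "payload": {"moves": [[2, 45, 0, 0, 0, 0, 0], [4, 90, 0, 0, 0, 0, 0], [6, 135, 0, 0, 0, 0, 0], [6, 146, 0, 0, 0, 0, 0], [6, 146, 0, 0, 0, 0, 0]]}}

```text
time_s: 15.5
tcp_pos: [0.5293, 0.2004, 0.3286]
eef_rot: [-152.2, 89.9, -150.0]
contact_force: [0.3, -0.6, 1.0]
gripper_width: 0.0004
```

```bash
python3 - <<'E'
from h import *
st()
t=r.capture("scene"); w=r.capture("wrist")
cv2.imwrite("pics/s9.png",np.hstack([cv2.resize(t[100:300,180:440],(780,600)) ]))
cv2.imwrite("pics/w9.png",w)
print(((proj("scene",[rig(0,193,249)/1000,rig(0,255,216)/1000])-[180,100])*3).round())
E
```

```text
t 15.5 tcp [529.3 200.4 328.6] xax [-0.001 -0.001 -1.   ] yaw_y 92.25 F [ 0.3 -0.6  1. ] w 0.4 q [  41.    7.   -4.   -0.  -79. -128.]
[[531. 267.]
 [584. 330.]]
```

View pics/s9.png

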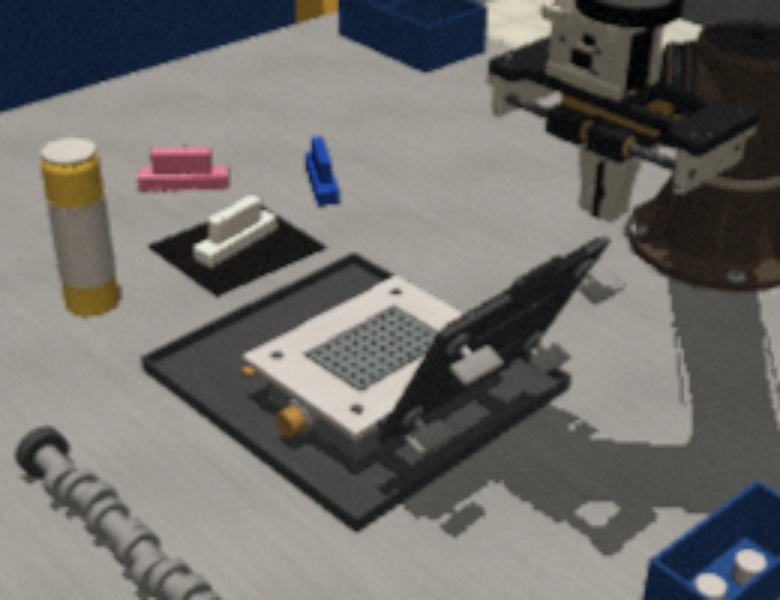

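The face is clear, the block is on its mat, and the fingers are behind the cover. The cover matches θ≈2.0. Descend behind the lip, then push -y.

Call:
{"api": "carry_out", "payload": {"moves": [[0, 0, -40, 0, 0, 0, 0], [0, 0, -80, 0, 0, 0, 0], [0, 0, -110, 0, 0, 0, 0], [0, -10, -110, 0, 0, 0, 0], [0, -20, -110, 0, 0, 0, 0]]}}

```text
time_s: 16.1
tcp_pos: [0.53, 0.1769, 0.2204]
eef_rot: [-64.1, 90.0, -62.0]
contact_force: [-0.9, 0.4, 0.7]
gripper_width: 0.0003
```

Call:
{"api": "carry_out", "payload": {"moves": [[0, -10, 0, 0, 0, 0, 0], [0, -20, 0, 0, 0, 0, 0], [1, -30, 0, 0, 0, 0, 0], [1, -40, 0, 0, 0, 0, 0], [2, -50, 0, 0, 0, 0, 0]]}}

```text
time_s: 16.6
tcp_pos: [0.5348, 0.1304, 0.2243]
eef_rot: [30.4, 89.3, 32.6]
contact_force: [-1.2, 7.7, 8.7]
gripper_width: 0.0006
```

Call:
{"api": "carry_out", "payload": {"moves": [[0, -12, 0, 0, 0, 0, 0], [1, -24, 0, 0, 0, 0, 0], [1, -36, 0, 0, 0, 0, 0], [2, -48, 0, 0, 0, 0, 0], [2, -60, 0, 0, 0, 0, 0]]}}

```text
time_s: 17.1
tcp_pos: [0.5359, 0.0688, 0.2227]
eef_rot: [21.9, 89.6, 24.1]
contact_force: [3.7, 4.6, 2.2]
gripper_width: 0.0002
```

Call:
{"api": "carry_out", "payload": {"moves": [[0, -12, 0, 0, 0, 0, 0], [1, -24, 0, 0, 0, 0, 0], [1, -34, 2, 0, 0, 0, 0], [2, -44, 2, 0, 0, 0, 0], [2, -54, 0, 0, 0, 0, 0]]}}

```text
time_s: 17.6
tcp_pos: [0.5356, 0.0142, 0.2198]
eef_rot: [57.2, 89.9, 59.3]
contact_force: [1.3, 5.2, -0.7]
gripper_width: 0.0005
```

```bash
python3 - <<'E'
from h import *
st()
t=r.capture("scene")
cv2.imwrite("pics/s10.png",cv2.resize(t[100:300,180:440],(780,600)))
E
```

```text
t 17.6 tcp [535.6  14.2 219.8] xax [ 0.001  0.001 -1.   ] yaw_y 92.09 F [ 1.3  5.2 -0.7] w 0.5 q [  22.    8.  -17.   -0.  -65. -110.]
```

View pics/s10.png

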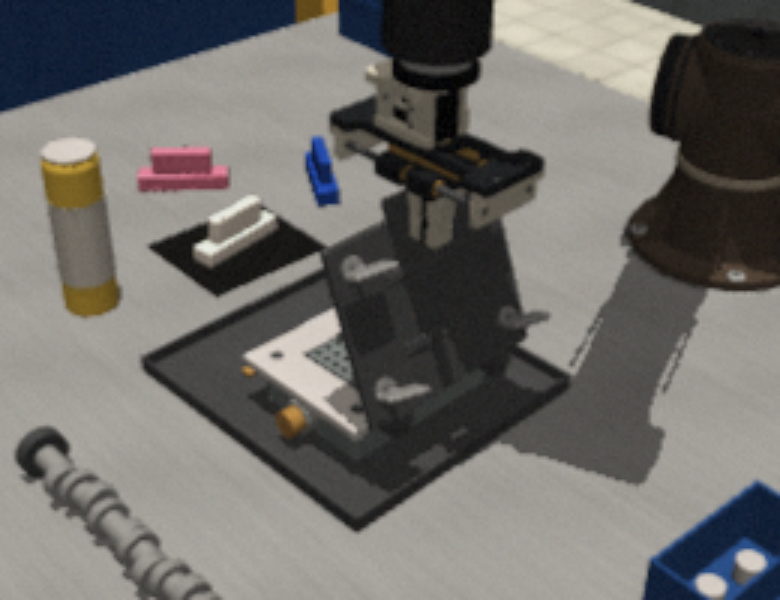

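The cover is past upright towards shut, with the fingertips on its outer face. Follow the arc down.

Call:
{"api": "carry_out", "payload": {"moves": [[0, -18, -5, 0, 0, 0, 0], [1, -32, -12, 0, 0, 0, 0], [1, -46, -21, 0, 0, 0, 0], [2, -58, -31, 0, 0, 0, 0], [2, -70, -43, 0, 0, 0, 0]]}}

```text
time_s: 18.15
tcp_pos: [0.5381, -0.0568, 0.1762]
eef_rot: [-38.5, 89.9, -36.4]
contact_force: [1.2, 0.2, 3.2]
gripper_width: 0.0003
```

Call:
{"api": "carry_out", "payload": {"moves": [[0, -11, -13, 0, 0, 0, 0], [1, -20, -27, 0, 0, 0, 0], [1, -28, -41, 0, 0, 0, 0], [1, -35, -56, 0, 0, 0, 0], [1, -40, -71, 0, 0, 0, 0]]}}

```text
time_s: 18.65
tcp_pos: [0.5385, -0.0963, 0.1039]
eef_rot: [-153.2, 90.0, -151.1]
contact_force: [1.6, 1.6, 2.5]
gripper_width: 0.0003
```

Call:
{"api": "carry_out", "payload": {"moves": [[0, -2, -8, 0, 0, 0, 0], [0, -3, -16, 0, 0, 0, 0], [0, -4, -24, 0, 0, 0, 0], [0, -5, -28, 0, 0, 0, 0], [0, -5, -29, 0, 0, 0, 0]]}}

```text
time_s: 19.15
tcp_pos: [0.5382, -0.1004, 0.0759]
eef_rot: [-178.2, 89.9, -176.1]
contact_force: [-1.2, -0.5, 1.2]
gripper_width: 0.0003
```

Call:
{"api": "carry_out", "payload": {"moves": [[0, 0, -2, 0, 0, 0, 0], [0, 0, -3, 0, 0, 0, 0], [0, 0, -4, 0, 0, 0, 0], [0, 0, -4, 0, 0, 0, 0]]}}

```text
time_s: 19.55
tcp_pos: [0.5387, -0.1003, 0.0728]
eef_rot: [-2.4, 90.0, -0.3]
contact_force: [-0.4, -0.4, 3.4]
gripper_width: 0.0004
```

Call:
{"api": "carry_out", "payload": {"moves": [[0, 0, -1, 0, 0, 0, 0], [0, 0, -2, 0, 0, 0, 0], [0, 0, -2, 0, 0, 0, 0], [0, 0, -2, 0, 0, 0, 0]]}}

```text
time_s: 19.95
tcp_pos: [0.5388, -0.1003, 0.0726]
eef_rot: [-15.0, 89.9, -12.8]
contact_force: [-8.1, 2.3, 21.3]
gripper_width: 0.0001
```

The cover is on its stop: TCP 72.6 mm against the expected 72.5 mm, at 21 N. Rise and look at the wings.

Call:
{"api": "carry_out", "payload": {"moves": [[0, 0, 30, 0, 0, 0, 0], [-20, 0, 75, 0, 0, 0, 0], [-50, 0, 120, 0, 0, 0, 30], [-80, 0, 165, 0, 0, 0, 60], [-110, 0, 190, 0, 0, 0, 60]]}}

```text
time_s: 20.45
tcp_pos: [0.4285, -0.1003, 0.2629]
eef_rot: [1.1, 89.8, 3.2]
contact_force: [0.9, 0.8, 0.7]
gripper_width: 0.0193
```

```bash
python3 - <<'E'
from h import *
import pickle
st(); P=r.camera_params("wrist"); pickle.dump(P,open("w11.pkl","wb"))
w=r.capture("wrist"); t=r.capture("top"); cv2.imwrite("pics/w11.png",w); cv2.imwrite("pics/t11.png",t)
c=cv2.resize(t[135:255,255:380],None,fx=4.4,fy=4.4,interpolation=2)
w2=cv2.resize(w[60:330,100:540],(int(440*1.2),int(270*1.2)))
cv2.imwrite("pics/c11.png",c)
o=[proj("wrist",rig(x,y,109.5)/1000,P)[0].round() for x,y in((-85,-60),(85,-60),(85,60),(-85,60))]; print(o)
print([((proj("top",rig(x,y,109.5)/1000)[0]-[255,135])*4.4).round() for x,y in((-85,-60),(85,-60),(85,60),(-85,60))])
E
```

```text
t 20.45 tcp [ 428.5 -100.3  262.9] xax [ 0.003  0.    -1.   ] yaw_y 92.12 F [0.9 0.8 0.7] w 19.3 q [  13.   -4.  -24.    0.  -70. -101.]
[array([301., 210.]), array([304., 343.]), array([402., 343.]), array([414., 211.])]
[array([320., 357.]), array([312., 118.]), array([141., 122.]), array([146., 362.])]
```

View pics/c11.png

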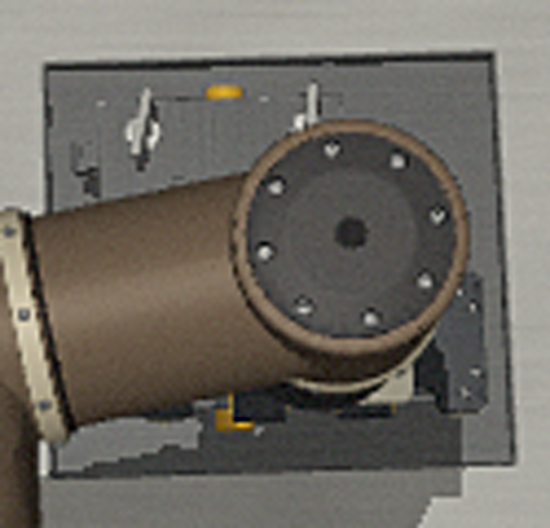

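```bash
cat >> h.py <<'E'
def wing(n,im,x,y,P=None,z=109.5,rad=38,thr=105):
    # bright low-saturation blob around predicted wing top -> rig pos, joint angle
    K=proj(n,rig(x,y,z)/1000,P)[0]; e=proj(n,rig(x+1,y,z)/1000,P)[0]; sc=np.linalg.norm(e-K)
    g=im.max(2).astype(int); m=((g>thr)&(g-im.min(2)<40)).astype(np.uint8)
    mk=np.zeros_like(m); cv2.circle(mk,tuple(int(v) for v in K.round()),int(rad*sc),1,-1); m&=mk
    k,l,s,c=cv2.connectedComponentsWithStats(m)
    if k<2: return None
    i=1+np.argmax(s[1:,4]); v,u=np.where(l==i)
    w=ray(n,np.c_[u,v],z/1000,P)[:,:2]*1000-[538,-56]; a=np.radians(2.1)
    w=np.c_[w@[np.cos(a),np.sin(a)],w@[-np.sin(a),np.cos(a)]]
    (cx,cy),(L,W),_=R_=cv2.minAreaRect(w.astype(np.float32)); ev,V=np.linalg.eigh(np.cov(w.T)); d=V[:,1]
    return dict(px=K.round(),n=len(w),c=(round(cx),round(cy)),size=(round(L),round(W)),pca_joint=round(float((-np.arctan2(d[1],d[0])+np.pi/2)%np.pi-np.pi/2),2),ratio=round(float(np.sqrt(ev[1]/ev[0])),1))
WG=dict(a=(-85,-60),b=(85,-60),c=(85,60),d=(-85,60))
E
python3 - <<'E'
from h import *
import pickle
P=pickle.load(open("w11.pkl","rb")); w=cv2.imread("pics/w11.png"); t=cv2.imread("pics/t11.png")
for k in WG:
    print(k,"wrist",wing("wrist",w,*WG[k],P)); print(k,"top",wing("top",t,*WG[k]))
E
```

```text
a wrist {'px': array([301., 210.]), 'n': 515, 'c': (-83, -57), 'size': (43, 30), 'pca_joint': 0.11, 'ratio': 1.7}
a top {'px': array([328., 216.]), 'n': 42, 'c': (-72, -65), 'size': (60, 12), 'pca_joint': -1.35, 'ratio': 5.8}
b wrist {'px': array([304., 343.]), 'n': 92, 'c': (61, -51), 'size': (12, 18), 'pca_joint': 0.65, 'ratio': 1.6}
b top {'px': array([326., 162.]), 'n': 128, 'c': (94, -61), 'size': (62, 45), 'pca_joint': 1.37, 'ratio': 1.3}
c wrist None
c top {'px': array([287., 163.]), 'n': 257, 'c': (84, 60), 'size': (67, 66), 'pca_joint': -0.54, 'ratio': 1.1}
d wrist {'px': array([414., 211.]), 'n': 706, 'c': (-84, 66), 'size': (23, 63), 'pca_joint': 0.12, 'ratio': 2.6}
d top {'px': array([288., 217.]), 'n': 94, 'c': (-59, 65), 'size': (22, 61), 'pca_joint': 1.42, 'ratio': 2.8}
```

Wings a and d measure about 0.1 rad, and their positions match the nominal ones. I will flip the tool by half a turn so that joint 6 has room for the full clockwise turns, and move above screw a.

Call:
{"api": "carry_out", "payload": {"moves": [[5, -4, 0, 0, 0, 0.149, 60], [10, -8, 0, 0, 0, 0.298, 60], [15, -12, 0, 0, 0, 0.447, 60], [20, -15, 0, 0, 0, 0.596, 60], [27, -19, 0, 0, 0, 0.745, 60]]}}

```text
time_s: 21.05
tcp_pos: [0.4558, -0.1193, 0.2601]
eef_rot: [47.8, 90.0, 93.0]
contact_force: [-0.6, -0.3, 0.4]
gripper_width: 0.0522
```

Call:
{"api": "carry_out", "payload": {"moves": [[0, 0, -10, 0, 0, 0.149, 60], [0, 0, -20, 0, 0, 0.298, 60], [0, 0, -30, 0, 0, 0.447, 60], [0, 0, -40, 0, 0, 0.596, 60], [0, 0, -50, 0, 0, 0.745, 60]]}}

```text
time_s: 21.55
tcp_pos: [0.4557, -0.1192, 0.2096]
eef_rot: [37.5, 90.0, 125.3]
contact_force: [0.8, -0.1, 0.6]
gripper_width: 0.0527
```

Call:
{"api": "carry_out", "payload": {"moves": [[0, 0, 0, 0, 0, 0.149, 60], [0, 0, 0, 0, 0, 0.298, 60], [0, 0, 0, 0, 0, 0.447, 60], [0, 0, 0, 0, 0, 0.596, 60], [0, 0, 0, 0, 0, 0.745, 60]]}}

```text
time_s: 22.05
tcp_pos: [0.4557, -0.1192, 0.2099]
eef_rot: [11.8, 90.0, 142.3]
contact_force: [0.6, 0.3, -0.2]
gripper_width: 0.0525
```

Call:
{"api": "carry_out", "payload": {"moves": [[0, 0, 0, 0, 0, 0.149, 60], [0, 0, 0, 0, 0, 0.298, 60], [0, 0, 0, 0, 0, 0.447, 60], [0, 0, 0, 0, 0, 0.596, 60], [0, 0, 0, 0, 0, 0.745, 60]]}}

```text
time_s: 22.55
tcp_pos: [0.4557, -0.1192, 0.21]
eef_rot: [-51.2, 90.0, 122.0]
contact_force: [0.6, -0.8, -0.2]
gripper_width: 0.0526
```

```bash
python3 - <<'E'
from h import *
st(); P=r.camera_params("wrist"); w=r.capture("wrist"); t=r.capture("top"); cv2.imwrite("pics/w12.png",w); cv2.imwrite("pics/t12.png",t)
for k in WG: print(k,"wrist",wing("wrist",w,*WG[k],P)); print("   top",wing("top",t,*WG[k],thr=140))
E
```

```text
t 22.55 tcp [ 455.7 -119.2  210. ] xax [-0.  0. -1.] yaw_y -96.8 F [ 0.6 -0.8 -0.2] w 52.6 q [  9.   2. -25.  -0. -63.  74.]
a wrist {'px': array([321., 204.]), 'n': 602, 'c': (-82, -62), 'size': (45, 21), 'pca_joint': 0.15, 'ratio': 2.3}
   top {'px': array([328., 216.]), 'n': 13, 'c': (-74, -31), 'size': (13, 11), 'pca_joint': -0.76, 'ratio': 1.2}
b wrist {'px': array([284., -19.]), 'n': 2861, 'c': (61, -48), 'size': (68, 28), 'pca_joint': -1.33, 'ratio': 2.4}
   top {'px': array([326., 162.]), 'n': 7, 'c': (105, -60), 'size': (3, 10), 'pca_joint': 0.18, 'ratio': 2.3}
c wrist {'px': array([124.,  10.]), 'n': 5015, 'c': (68, 63), 'size': (89, 47), 'pca_joint': -1.49, 'ratio': 2.0}
   top {'px': array([287., 163.]), 'n': 34, 'c': (91, 63), 'size': (12, 39), 'pca_joint': 0.34, 'ratio': 3.8}
d wrist {'px': array([188., 224.]), 'n': 1684, 'c': (-73, 71), 'size': (42, 63), 'pca_joint': 0.83, 'ratio': 1.7}
   top {'px': array([288., 217.]), 'n': 19, 'c': (-83, 65), 'size': (9, 21), 'pca_joint': 0.69, 'ratio': 2.4}
```

View pics/w12.png

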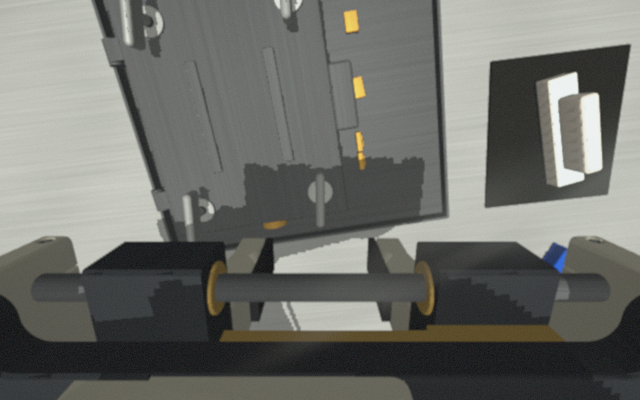

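All four chips lie in the tray at (351,20), (359,87) and a pair near (361,146). Wing a at (320,200) lines up with the jaws (joint ≈0.15). Descend on a.

Call:
{"api": "carry_out", "payload": {"moves": [[0, 0, -40, 0, 0, 0, 55], [0, 0, -80, 0, 0, 0, 55], [0, 0, -110, 0, 0, 0, 55], [0, 0, -125, 0, 0, 0, 55], [0, 0, -127, 0, 0, 0, 55]]}}

```text
time_s: 23.15
tcp_pos: [0.4541, -0.1195, 0.0813]
eef_rot: [11.9, 89.8, -175.6]
contact_force: [0.9, 0.1, 0.2]
gripper_width: 0.0481
```

Call:
{"api": "carry_out", "payload": {"moves": [[0, 0, 0, 0, 0, 0, 0], [0, 0, 0, 0, 0, 0, 0], [0, 0, 0, 0, 0, 0, 0], [0, 0, 0, 0, 0, 0, 0], [0, 0, 0, 0, 0, 0, 0]], "squeeze": 30}}

```text
time_s: 23.65
tcp_pos: [0.4559, -0.1193, 0.084]
eef_rot: [-165.1, 89.9, 7.8]
contact_force: [-0.5, 0.3, -0.1]
gripper_width: 0.0138
```

Call:
{"api": "carry_out", "payload": {"moves": [[0, 0, 0, 0, 0, 0, 0], [0, 0, 0, 0, 0, 0, 0]]}}

```text
time_s: 23.85
tcp_pos: [0.4559, -0.1189, 0.0839]
eef_rot: [-138.8, 89.9, 34.0]
contact_force: [-0.8, 4.7, 3.6]
gripper_width: 0.0075
```

Call:
{"api": "carry_out", "payload": {"moves": [[0, 0, 0, 0, 0, -0.12, 0], [0, 0, 0, 0, 0, -0.25, 0], [0, 0, 0, 0, 0, -0.38, 0], [0, 0, 0, 0, 0, -0.51, 0], [0, 0, 0, 0, 0, -0.64, 0]]}}

```text
time_s: 24.35
tcp_pos: [0.456, -0.1187, 0.0838]
eef_rot: [-97.0, 89.9, 38.8]
contact_force: [-1.1, 6.6, 4.7]
gripper_width: 0.0079
```

Call:
{"api": "carry_out", "payload": {"moves": [[0, 0, 0, 0, 0, -0.12, 0], [0, 0, 0, 0, 0, -0.25, 0], [0, 0, 0, 0, 0, -0.38, 0], [0, 0, 0, 0, 0, -0.51, 0], [0, 0, 0, 0, 0, -0.51, 0]]}}

```text
time_s: 24.85
tcp_pos: [0.4563, -0.1185, 0.0839]
eef_rot: [-71.7, 89.9, 35.0]
contact_force: [-1.2, 7.1, 3.5]
gripper_width: 0.0079
```

```bash
python3 - <<'E'
from h import *
s,R=st(); print(s["moment"])
E
```

```text
t 24.85 tcp [ 456.3 -118.5   83.9] xax [ 0.002  0.001 -1.   ] yaw_y -163.3 F [-1.2  7.1  3.5] w 7.9 q [  9.  10. -35.  -0. -45.   7.]
[ 2.73666848  0.4823588  -0.12132668]
```

Screw a is at ≈1.31. Release and go to c.

Call:
{"api": "carry_out", "payload": {"moves": [[0, 0, 0, 0, 0, 0, 55], [0, 0, 0, 0, 0, 0, 55], [0, 0, 0, 0, 0, 0, 55], [0, 0, 0, 0, 0, 0, 55], [0, 0, 30, 0, 0, 0, 55]]}}

```text
time_s: 25.35
tcp_pos: [0.4528, -0.1196, 0.1107]
eef_rot: [75.9, 89.6, -177.2]
contact_force: [0.3, 0.0, 0.4]
gripper_width: 0.0423
```

Call:
{"api": "carry_out", "payload": {"moves": [[0, 0, 35, 0, 0, 0.14, 55], [35, 27, 40, 0, 0, 0.28, 55], [70, 54, 40, 0, 0, 0.42, 55], [105, 80, 40, 0, 0, 0.56, 55], [135, 103, 40, 0, 0, 0.7, 55]]}}

```text
time_s: 25.85
tcp_pos: [0.5921, -0.0152, 0.1536]
eef_rot: [-154.8, 90.0, -7.4]
contact_force: [1.5, -0.7, -0.3]
gripper_width: 0.0485
```

Call:
{"api": "carry_out", "payload": {"moves": [[30, 23, 20, 0, 0, 0.14, 55], [30, 23, 40, 0, 0, 0.28, 55], [30, 23, 55, 0, 0, 0.42, 55], [30, 23, 55, 0, 0, 0.46, 55], [30, 23, 55, 0, 0, 0.46, 55]]}}

```text
time_s: 26.35
tcp_pos: [0.6207, 0.0067, 0.2086]
eef_rot: [-149.0, 90.0, 24.5]
contact_force: [0.3, -0.0, 0.5]
gripper_width: 0.0483
```

```bash
python3 - <<'E'
from h import *
st(); P=r.camera_params("wrist"); w=r.capture("wrist"); t=r.capture("top"); cv2.imwrite("pics/w13.png",w); cv2.imwrite("pics/t13.png",t)
for k in WG:
  for th in (85,105,130): print(k,th,"wrist",wing("wrist",w,*WG[k],P,rad=30,thr=th))
  print("   top",wing("top",t,*WG[k],rad=30,thr=140))
E
```

```text
t 26.35 tcp [620.7   6.7 208.6] xax [ 0.  0. -1.] yaw_y -96.55 F [ 0.3 -0.   0.5] w 48.3 q [ 19.  16.  -8.  -0. -66.  65.]
a 85 wrist None
a 105 wrist None
a 130 wrist None
   top {'px': array([328., 216.]), 'n': 38, 'c': (-80, -57), 'size': (11, 44), 'pca_joint': 1.32, 'ratio': 4.3}
b 85 wrist {'px': array([459., 184.]), 'n': 2070, 'c': (81, -68), 'size': (42, 56), 'pca_joint': 0.17, 'ratio': 1.4}
b 105 wrist {'px': array([459., 184.]), 'n': 465, 'c': (88, -58), 'size': (8, 48), 'pca_joint': 0.09, 'ratio': 6.7}
b 130 wrist {'px': array([459., 184.]), 'n': 351, 'c': (88, -58), 'size': (6, 47), 'pca_joint': 0.09, 'ratio': 8.4}
   top {'px': array([326., 162.]), 'n': 33, 'c': (87, -62), 'size': (12, 45), 'pca_joint': 0.01, 'ratio': 4.2}
c 85 wrist {'px': array([320., 204.]), 'n': 697, 'c': (89, 63), 'size': (21, 47), 'pca_joint': 0.22, 'ratio': 2.4}
c 105 wrist {'px': array([320., 204.]), 'n': 122, 'c': (97, 66), 'size': (7, 17), 'pca_joint': 0.23, 'ratio': 2.6}
c 130 wrist None
   top None
d 85 wrist {'px': array([345., 360.]), 'n': 126, 'c': (-110, 64), 'size': (30, 8), 'pca_joint': -1.38, 'ratio': 3.5}
d 105 wrist None
d 130 wrist None
   top {'px': array([288., 217.]), 'n': 45, 'c': (-82, 64), 'size': (12, 46), 'pca_joint': 0.2, 'ratio': 3.6}
```

Top view gives a=1.32, d≈0.2, b≈0.09; wrist view gives c≈0.22. Descend on c.

Call:
{"api": "carry_out", "payload": {"moves": [[1, 1, -40, 0, 0, -0.07, 55], [1, 1, -80, 0, 0, -0.07, 55], [1, 1, -110, 0, 0, -0.07, 55], [1, 1, -125, 0, 0, -0.07, 55], [1, 1, -125, 0, 0, -0.07, 0]]}}

```text
time_s: 26.95
tcp_pos: [0.6194, 0.007, 0.0802]
eef_rot: [25.1, 89.7, -165.6]
contact_force: [0.1, -0.1, -0.2]
gripper_width: 0.0442
```

Call:
{"api": "carry_out", "payload": {"moves": [[0, 0, 0, 0, 0, 0, 0], [0, 0, 0, 0, 0, 0, 0], [0, 0, 0, 0, 0, 0, 0], [0, 0, 0, 0, 0, 0, 0], [0, 0, 0, 0, 0, 0, 0]]}}

```text
time_s: 27.45
tcp_pos: [0.6219, 0.0077, 0.0842]
eef_rot: [-156.7, 89.9, 12.8]
contact_force: [-1.5, -0.1, 2.9]
gripper_width: 0.0078
```

Call:
{"api": "carry_out", "payload": {"moves": [[0, 0, 0, 0, 0, 0, 0], [0, 0, 0, 0, 0, 0, 0], [0, 0, 0, 0, 0, 0, 0]]}}

```text
time_s: 27.75
tcp_pos: [0.6219, 0.0077, 0.0842]
eef_rot: [-167.9, 89.9, 1.5]
contact_force: [-1.6, -0.0, 6.8]
gripper_width: 0.0078
```

Call:
{"api": "carry_out", "payload": {"moves": [[0, 0, 0, 0, 0, -0.12, 0], [0, 0, 0, 0, 0, -0.25, 0], [0, 0, 0, 0, 0, -0.38, 0], [0, 0, 0, 0, 0, -0.51, 0], [0, 0, 0, 0, 0, -0.64, 0]]}}

```text
time_s: 28.25
tcp_pos: [0.6218, 0.0075, 0.0842]
eef_rot: [-153.6, 90.0, -21.1]
contact_force: [-1.8, -0.1, 5.9]
gripper_width: 0.0078
```

Call:
{"api": "carry_out", "payload": {"moves": [[0, 0, 0, 0, 0, -0.12, 0], [0, 0, 0, 0, 0, -0.25, 0], [0, 0, 0, 0, 0, -0.38, 0], [0, 0, 0, 0, 0, -0.44, 0], [0, 0, 0, 0, 0, -0.44, 0]]}}

```text
time_s: 28.75
tcp_pos: [0.6217, 0.0075, 0.0842]
eef_rot: [-139.9, 90.0, -32.5]
contact_force: [-2.7, -0.6, 6.8]
gripper_width: 0.008
```

Call:
{"api": "carry_out", "payload": {"moves": [[0, 0, 0, 0, 0, 0, 55], [0, 0, 0, 0, 0, 0, 55], [0, 0, 0, 0, 0, 0, 55], [0, 0, 0, 0, 0, 0, 55], [0, 0, 30, 0, 0, 0, 55]]}}

```text
time_s: 29.25
tcp_pos: [0.6187, 0.0072, 0.1096]
eef_rot: [82.4, 89.6, -170.1]
contact_force: [1.2, 0.1, 0.9]
gripper_width: 0.0419
```

Call:
{"api": "carry_out", "payload": {"moves": [[0, 0, 45, 0, 0, 0, 55], [0, -30, 80, 0, 0, 0.14, 55], [0, -60, 110, 0, 0, 0.28, 55], [0, -90, 110, 0, 0, 0.42, 55], [4, -121, 110, 0, 0, 0.56, 55]]}}

```text
time_s: 29.75
tcp_pos: [0.6258, -0.1142, 0.2251]
eef_rot: [-129.5, 89.8, 10.5]
contact_force: [0.5, 0.6, -0.5]
gripper_width: 0.0483
```

```bash
python3 - <<'E'
from h import *
st(); t=r.capture("top"); cv2.imwrite("pics/t14.png",t)
for k in WG: print(k,"top",wing("top",t,*WG[k],rad=30,thr=140))
E
```

```text
t 29.75 tcp [ 625.8 -114.2  225.1] xax [ 0.003  0.001 -1.   ] yaw_y -130.02 F [ 0.5  0.6 -0.5] w 48.3 q [  7.  17.  -5.  -0. -68.  43.]
a top {'px': array([328., 216.]), 'n': 38, 'c': (-80, -57), 'size': (11, 44), 'pca_joint': 1.32, 'ratio': 4.3}
b top None
c top {'px': array([287., 163.]), 'n': 7, 'c': (90, 52), 'size': (3, 17), 'pca_joint': 1.26, 'ratio': 5.2}
d top {'px': array([288., 217.]), 'n': 2, 'c': (-89, 70), 'size': (3, 0), 'pca_joint': 0.02, 'ratio': inf}h.py:33: RuntimeWarning: divide by zero encountered in scalar divide
  return dict(px=K.round(),n=len(w),c=(round(cx),round(cy)),size=(round(L),round(W)),pca_joint=round(float((-np.arctan2(d[1],d[0])+np.pi/2)%np.pi-np.pi/2),2),ratio=round(float(np.sqrt(ev[1]/ev[0])),1))
```

c is at ≈1.28 with b and d slack. Now b.

Call:
{"api": "carry_out", "payload": {"moves": [[1, 1, -10, 0, 0, 0.14, 55], [1, 1, -20, 0, 0, 0.28, 55], [1, 1, -40, 0, 0, 0.42, 55], [1, 1, -60, 0, 0, 0.56, 55], [1, 1, -80, 0, 0, 0.64, 55]]}}

```text
time_s: 30.3
tcp_pos: [0.6265, -0.1124, 0.1426]
eef_rot: [-54.7, 90.0, 121.9]
contact_force: [0.1, 0.8, -0.2]
gripper_width: 0.0481
```

Call:
{"api": "carry_out", "payload": {"moves": [[0, 0, 0, 0, 0, 0, 55], [0, 0, -30, 0, 0, 0, 55], [0, 0, -55, 0, 0, 0, 55], [0, 0, -62, 0, 0, 0, 55], [0, 0, -62, 0, 0, 0, 0]]}}

```text
time_s: 30.8
tcp_pos: [0.6264, -0.1124, 0.0813]
eef_rot: [20.0, 89.9, -163.8]
contact_force: [0.6, 0.1, 0.4]
gripper_width: 0.0444
```

Call:
{"api": "carry_out", "payload": {"moves": [[0, 0, 0, 0, 0, 0, 0], [0, 0, 0, 0, 0, 0, 0], [0, 0, 0, 0, 0, 0, 0], [0, 0, 0, 0, 0, 0, 0], [0, 0, 0, 0, 0, 0, 0]]}}

```text
time_s: 31.3
tcp_pos: [0.6268, -0.1122, 0.082]
eef_rot: [-162.7, 90.0, 13.6]
contact_force: [0.2, 1.0, 2.9]
gripper_width: 0.0079
```

```bash
python3 - <<'E'
from h import *
st()
E
```

```text
t 31.3 tcp [ 626.8 -112.2   82. ] xax [ 0.001  0.    -1.   ] yaw_y -93.72 F [0.2 1.  2.9] w 7.9 q [  7.  24. -15.  -0. -51.  79.]
```

Call:
{"api": "carry_out", "payload": {"moves": [[0, 0, 0, 0, 0, -0.12, 0], [0, 0, 0, 0, 0, -0.25, 0], [0, 0, 0, 0, 0, -0.38, 0], [0, 0, 0, 0, 0, -0.51, 0], [0, 0, 0, 0, 0, -0.64, 0]]}}

```text
time_s: 31.8
tcp_pos: [0.6267, -0.1125, 0.082]
eef_rot: [-172.6, 90.0, -33.3]
contact_force: [-1.1, -0.0, 2.6]
gripper_width: 0.0081
```

Call:
{"api": "carry_out", "payload": {"moves": [[0, 0, 0, 0, 0, -0.13, 0], [0, 0, 0, 0, 0, -0.26, 0], [0, 0, 0, 0, 0, -0.4, 0], [0, 0, 0, 0, 0, -0.56, 0], [0, 0, 0, 0, 0, -0.56, 0]]}}

```text
time_s: 32.3
tcp_pos: [0.6265, -0.1126, 0.082]
eef_rot: [156.2, 90.0, -96.4]
contact_force: [-1.9, -0.1, 4.5]
gripper_width: 0.0079
```

Call:
{"api": "carry_out", "payload": {"moves": [[0, 0, 0, 0, 0, 0, 55], [0, 0, 0, 0, 0, 0, 55], [0, 0, 0, 0, 0, 0, 55], [0, 0, 0, 0, 0, 0, 55], [0, 0, 30, 0, 0, 0, 55]]}}

```text
time_s: 32.8
tcp_pos: [0.6237, -0.1122, 0.1076]
eef_rot: [70.8, 89.6, 178.4]
contact_force: [-0.0, -0.4, 0.3]
gripper_width: 0.0422
```

Call:
{"api": "carry_out", "payload": {"moves": [[0, 0, 45, 0, 0, 0.14, 55], [-35, 22, 55, 0, 0, 0.28, 55], [-70, 45, 55, 0, 0, 0.42, 55], [-105, 68, 55, 0, 0, 0.56, 55], [-140, 90, 55, 0, 0, 0.7, 55]]}}

```text
time_s: 33.3
tcp_pos: [0.4853, -0.0218, 0.1664]
eef_rot: [-112.9, 90.0, 35.1]
contact_force: [0.3, 1.3, 1.0]
gripper_width: 0.0482
```

Call:
{"api": "carry_out", "payload": {"moves": [[-36, 23, 0, 0, 0, 0.14, 55], [-36, 23, 0, 0, 0, 0.28, 55], [-36, 23, 0, 0, 0, 0.4, 55], [-36, 23, 0, 0, 0, 0.4, 55]]}}

```text
time_s: 33.7
tcp_pos: [0.4505, 0.001, 0.1668]
eef_rot: [-142.7, 89.9, 28.1]
contact_force: [-0.4, -0.4, -0.4]
gripper_width: 0.0484
```

```bash
python3 - <<'E'
from h import *
st(); t=r.capture("top"); P=r.camera_params("wrist"); w=r.capture("wrist"); cv2.imwrite("pics/w15.png",w)
for k in WG: print(k,"top",wing("top",t,*WG[k],rad=30,thr=140))
for th in(85,105): print("d",wing("wrist",w,*WG["d"],P,rad=30,thr=th))
E
```

```text
t 33.7 tcp [450.5   1.  166.8] xax [ 0.001  0.    -1.   ] yaw_y -99.25 F [-0.4 -0.4 -0.4] w 48.4 q [ 25.   2. -31.  -0. -57.  55.]
a top {'px': array([328., 216.]), 'n': 25, 'c': (-80, -64), 'size': (30, 9), 'pca_joint': 1.48, 'ratio': 3.3}
b top {'px': array([326., 162.]), 'n': 29, 'c': (87, -58), 'size': (6, 45), 'pca_joint': 1.31, 'ratio': 7.8}
c top {'px': array([287., 163.]), 'n': 9, 'c': (92, 46), 'size': (15, 3), 'pca_joint': 1.41, 'ratio': 3.5}
d top {'px': array([288., 217.]), 'n': 3, 'c': (-78, 67), 'size': (6, 0), 'pca_joint': -1.54, 'ratio': nan}
d {'px': array([321., 220.]), 'n': 951, 'c': (-82, 58), 'size': (47, 21), 'pca_joint': 0.19, 'ratio': 2.5}
d {'px': array([321., 220.]), 'n': 268, 'c': (-83, 60), 'size': (4, 45), 'pca_joint': 0.18, 'ratio': 12.5}h.py:33: RuntimeWarning: invalid value encountered in sqrt
  return dict(px=K.round(),n=len(w),c=(round(cx),round(cy)),size=(round(L),round(W)),pca_joint=round(float((-np.arctan2(d[1],d[0])+np.pi/2)%np.pi-np.pi/2),2),ratio=round(float(np.sqrt(ev[1]/ev[0])),1))
```

b≈1.31; the jaws are aligned with d (0.19). Nip d, then go straight on to a.

Call:
{"api": "carry_out", "payload": {"moves": [[1, 0, -40, 0, 0, 0, 55], [1, 0, -70, 0, 0, 0, 55], [1, 0, -84, 0, 0, 0, 55], [1, 0, -84, 0, 0, 0, 0], [1, 0, -84, 0, 0, 0, 0]]}}

```text
time_s: 34.3
tcp_pos: [0.4519, 0.0005, 0.0826]
eef_rot: [56.9, 90.0, -132.7]
contact_force: [0.2, 0.4, 0.8]
gripper_width: 0.0373
```

Call:
{"api": "carry_out", "payload": {"moves": [[0, 0, 0, 0, 0, 0, 0], [0, 0, 0, 0, 0, 0, 0], [0, 0, 0, 0, 0, 0, 0], [0, 0, 0, 0, 0, 0, 0], [0, 0, 0, 0, 0, 0, 0]]}}

```text
time_s: 34.8
tcp_pos: [0.452, 0.0009, 0.083]
eef_rot: [-143.0, 89.9, 27.6]
contact_force: [-1.4, 2.4, 5.4]
gripper_width: 0.0077
```

Call:
{"api": "carry_out", "payload": {"moves": [[0, 0, 0, 0, 0, -0.12, 0], [0, 0, 0, 0, 0, -0.25, 0], [0, 0, 0, 0, 0, -0.38, 0], [0, 0, 0, 0, 0, -0.51, 0], [0, 0, 0, 0, 0, -0.64, 0]]}}

```text
time_s: 35.3
tcp_pos: [0.4519, 0.0008, 0.083]
eef_rot: [-117.9, 90.0, 15.7]
contact_force: [-1.8, 1.7, 6.2]
gripper_width: 0.0074
```

Call:
{"api": "carry_out", "payload": {"moves": [[0, 0, 0, 0, 0, -0.12, 0], [0, 0, 0, 0, 0, -0.25, 0], [0, 0, 0, 0, 0, -0.38, 0], [0, 0, 0, 0, 0, -0.47, 0], [0, 0, 0, 0, 0, -0.47, 0]]}}

```text
time_s: 35.8
tcp_pos: [0.4518, 0.0008, 0.083]
eef_rot: [-92.6, 90.0, 14.1]
contact_force: [-2.3, 2.1, 6.9]
gripper_width: 0.0082
```

```bash
python3 - <<'E'
from h import *
st()
E
```

```text
t 35.8 tcp [451.8   0.8  83. ] xax [ 0.001  0.    -1.   ] yaw_y -163.21 F [-2.3  2.1  6.9] w 8.2 q [ 25.   8. -38.   0. -44.  -8.]
```

All four are nipped. Release d and move to a with the same yaw.

Call:
{"api": "carry_out", "payload": {"moves": [[0, 0, 0, 0, 0, 0, 55], [0, 0, 0, 0, 0, 0, 55], [0, 0, 0, 0, 0, 0, 55], [0, 0, 0, 0, 0, 0, 55], [0, 0, 35, 0, 0, 0, 55]]}}

```text
time_s: 36.3
tcp_pos: [0.4487, -0.0003, 0.1143]
eef_rot: [91.3, 89.5, -161.8]
contact_force: [0.8, -0.1, -0.1]
gripper_width: 0.0422
```

Call:
{"api": "carry_out", "payload": {"moves": [[0, 0, 35, 0, 0, 0, 55], [1, -40, 40, 0, 0, 0, 55], [2, -80, 40, 0, 0, 0, 55], [4, -120, 40, 0, 0, 0, 55], [4, -120, 40, 0, 0, 0, 55]]}}

```text
time_s: 36.8
tcp_pos: [0.4552, -0.1226, 0.1573]
eef_rot: [112.6, 90.0, -140.6]
contact_force: [0.4, -0.0, -1.0]
gripper_width: 0.048
```

```bash
python3 - <<'E'
from h import *
st(); P=r.camera_params("wrist"); w=r.capture("wrist"); t=r.capture("top")
for k in WG: print(k,"top",wing("top",t,*WG[k],rad=30,thr=140))
for k in "ad":
  for th in(85,105): print(k,wing("wrist",w,*WG[k],P,rad=30,thr=th))
E
```

```text
t 36.8 tcp [ 455.2 -122.6  157.3] xax [-0.001 -0.    -1.   ] yaw_y -163.25 F [ 0.4 -0.  -1. ] w 48.0 q [  9.   5. -30.   0. -55.   8.]
a top {'px': array([328., 216.]), 'n': 3, 'c': (-79, -79), 'size': (6, 0), 'pca_joint': -1.54, 'ratio': nan}
b top {'px': array([326., 162.]), 'n': 29, 'c': (87, -58), 'size': (6, 45), 'pca_joint': 1.31, 'ratio': 7.8}
c top {'px': array([287., 163.]), 'n': 28, 'c': (87, 60), 'size': (6, 45), 'pca_joint': 1.31, 'ratio': 7.8}
d top {'px': array([288., 217.]), 'n': 4, 'c': (-81, 86), 'size': (3, 6), 'pca_joint': 0.33, 'ratio': 2.5}
a {'px': array([320., 228.]), 'n': 1047, 'c': (-83, -61), 'size': (20, 49), 'pca_joint': 1.32, 'ratio': 2.7}
a {'px': array([320., 228.]), 'n': 626, 'c': (-87, -62), 'size': (13, 46), 'pca_joint': 1.4, 'ratio': 4.2}
d {'px': array([283., 360.]), 'n': 884, 'c': (-91, 87), 'size': (52, 20), 'pca_joint': -0.26, 'ratio': 2.3}
d {'px': array([283., 360.]), 'n': 52, 'c': (-70, 32), 'size': (11, 5), 'pca_joint': -0.47, 'ratio': 2.0}h.py:33: RuntimeWarning: invalid value encountered in sqrt
  return dict(px=K.round(),n=len(w),c=(round(cx),round(cy)),size=(round(L),round(W)),pca_joint=round(float((-np.arctan2(d[1],d[0])+np.pi/2)%np.pi-np.pi/2),2),ratio=round(float(np.sqrt(ev[1]/ev[0])),1))
```

Call:
{"api": "carry_out", "payload": {"moves": [[1, 3, -35, 0, 0, 0, 55], [1, 3, -65, 0, 0, 0, 55], [1, 3, -74, 0, 0, 0, 55], [1, 3, -74, 0, 0, 0, 0], [1, 3, -74, 0, 0, 0, 0]]}}

```text
time_s: 37.4
tcp_pos: [0.4574, -0.1159, 0.0844]
eef_rot: [-122.7, 89.9, -15.7]
contact_force: [0.0, -0.4, 0.4]
gripper_width: 0.0369
```

Call:
{"api": "carry_out", "payload": {"moves": [[0, 0, 0, 0, 0, 0, 0], [0, 0, 0, 0, 0, 0, 0], [0, 0, 0, 0, 0, 0, 0], [0, 0, 0, 0, 0, 0, 0], [0, 0, 0, 0, 0, 0, 0]]}}

```text
time_s: 37.9
tcp_pos: [0.4558, -0.1167, 0.0839]
eef_rot: [89.3, 89.9, -163.7]
contact_force: [-4.6, -0.0, 7.1]
gripper_width: 0.0077
```

Call:
{"api": "carry_out", "payload": {"moves": [[0, 0, 0, 0, 0, -0.12, 0], [0, 0, 0, 0, 0, -0.25, 0], [0, 0, 0, 0, 0, -0.38, 0], [0, 0, 0, 0, 0, -0.51, 0], [0, 0, 0, 0, 0, -0.64, 0]]}}

```text
time_s: 38.4
tcp_pos: [0.4572, -0.1166, 0.084]
eef_rot: [-86.0, 89.9, -16.0]
contact_force: [1.5, -2.8, 0.0]
gripper_width: 0.0079
```

Call:
{"api": "carry_out", "payload": {"moves": [[0, 0, 0, 0, 0, -0.13, 0], [0, 0, 0, 0, 0, -0.26, 0], [0, 0, 0, 0, 0, -0.39, 0], [0, 0, 0, 0, 0, -0.52, 0], [0, 0, 0, 0, 0, -0.62, 0]]}}

```text
time_s: 38.9
tcp_pos: [0.4582, -0.1173, 0.084]
eef_rot: [-62.4, 89.8, -27.9]
contact_force: [5.6, -10.5, -6.0]
gripper_width: 0.0081
```

Call:
{"api": "carry_out", "payload": {"moves": [[0, 0, 0, 0, 0, -0.01, 0]]}}

```text
time_s: 39.0
tcp_pos: [0.4582, -0.1174, 0.084]
eef_rot: [-61.4, 89.8, -27.4]
contact_force: [5.8, -9.3, -4.9]
gripper_width: 0.0081
```

```bash
python3 - <<'E'
from h import *
s,R=st(); print(s["moment"])
E
```

```text
t 39.0 tcp [ 458.2 -117.4   84. ] xax [ 0.003 -0.001 -1.   ] yaw_y 124.03 F [ 5.8 -9.3 -4.9] w 8.1 q [ 10.  10. -35.   0. -45. -66.]
[-3.39978299 -1.96859075  0.00525652]
```

a ≈2.58. Now c.

Call:
{"api": "carry_out", "payload": {"moves": [[0, 0, 0, 0, 0, 0, 55], [0, 0, 0, 0, 0, 0, 55], [0, 0, 0, 0, 0, 0, 55], [0, 0, 0, 0, 0, 0, 55], [0, 0, 35, 0, 0, 0, 55]]}}

```text
time_s: 39.5
tcp_pos: [0.4535, -0.1164, 0.1154]
eef_rot: [147.3, 89.5, -178.5]
contact_force: [0.5, -0.2, 0.8]
gripper_width: 0.0421
```

Call:
{"api": "carry_out", "payload": {"moves": [[0, 0, 35, 0, 0, 0.14, 55], [33, 25, 40, 0, 0, 0.28, 55], [66, 50, 40, 0, 0, 0.42, 55], [99, 75, 40, 0, 0, 0.56, 55], [132, 100, 40, 0, 0, 0.7, 55]]}}

```text
time_s: 40.0
tcp_pos: [0.5897, -0.0152, 0.1587]
eef_rot: [-47.7, 90.0, 26.9]
contact_force: [0.3, 0.1, 0.6]
gripper_width: 0.0485
```

Call:
{"api": "carry_out", "payload": {"moves": [[32, 24, 0, 0, 0, 0.14, 55], [32, 24, 0, 0, 0, 0.28, 55], [32, 24, 0, 0, 0, 0.42, 55], [32, 24, 0, 0, 0, 0.56, 55], [32, 24, 0, 0, 0, 0.56, 55]]}}

```text
time_s: 40.5
tcp_pos: [0.6204, 0.0079, 0.1582]
eef_rot: [82.5, 90.0, -171.0]
contact_force: [-0.1, 0.5, -0.1]
gripper_width: 0.0479
```

```bash
python3 - <<'E'
from h import *
st(); t=r.capture("top")
for k in "abd": print(k,"top",wing("top",t,*WG[k],rad=30,thr=140))
E
```

```text
t 40.5 tcp [620.4   7.9 158.2] xax [-0.001 -0.    -1.   ] yaw_y -163.47 F [-0.1  0.5 -0.1] w 47.9 q [ 19.  18. -12.  -0. -60.  -2.]
a top {'px': array([328., 216.]), 'n': 59, 'c': (-85, -55), 'size': (45, 22), 'pca_joint': -0.57, 'ratio': 1.8}
b top {'px': array([326., 162.]), 'n': 31, 'c': (87, -58), 'size': (6, 46), 'pca_joint': 1.3, 'ratio': 7.4}
d top {'px': array([288., 217.]), 'n': 40, 'c': (-80, 61), 'size': (11, 45), 'pca_joint': 1.3, 'ratio': 4.3}
```

a confirmed from the top view (2.57). Tighten c.

Call:
{"api": "carry_out", "payload": {"moves": [[1, 0, -35, 0, 0, 0, 55], [1, 0, -65, 0, 0, 0, 55], [1, 0, -75, 0, 0, 0, 55], [1, 0, -75, 0, 0, 0, 0], [1, 0, -75, 0, 0, 0, 0]]}}

```text
time_s: 41.05
tcp_pos: [0.6224, 0.0077, 0.0847]
eef_rot: [-111.2, 89.9, -4.8]
contact_force: [0.4, 0.1, -0.8]
gripper_width: 0.0376
```

Call:
{"api": "carry_out", "payload": {"moves": [[0, 0, 0, 0, 0, 0, 0], [0, 0, 0, 0, 0, 0, 0], [0, 0, 0, 0, 0, 0, 0], [0, 0, 0, 0, 0, 0, 0], [0, 0, 0, 0, 0, 0, 0]]}}

```text
time_s: 41.55
tcp_pos: [0.6216, 0.0076, 0.0841]
eef_rot: [-109.9, 90.0, -3.5]
contact_force: [-2.8, 0.8, 6.1]
gripper_width: 0.0076
```

Call:
{"api": "carry_out", "payload": {"moves": [[0, 0, 0, 0, 0, -0.12, 0], [0, 0, 0, 0, 0, -0.25, 0], [0, 0, 0, 0, 0, -0.38, 0], [0, 0, 0, 0, 0, -0.51, 0], [0, 0, 0, 0, 0, -0.64, 0]]}}

```text
time_s: 42.05
tcp_pos: [0.6215, 0.0077, 0.0841]
eef_rot: [-102.8, 90.0, -33.4]
contact_force: [-3.0, 0.5, 6.4]
gripper_width: 0.0074
```

Call:
{"api": "carry_out", "payload": {"moves": [[0, 0, 0, 0, 0, -0.13, 0], [0, 0, 0, 0, 0, -0.26, 0], [0, 0, 0, 0, 0, -0.39, 0], [0, 0, 0, 0, 0, -0.52, 0], [0, 0, 0, 0, 0, -0.62, 0]]}}

```text
time_s: 42.55
tcp_pos: [0.6215, 0.0077, 0.0841]
eef_rot: [-41.9, 90.0, -8.0]
contact_force: [-3.4, 0.7, 5.5]
gripper_width: 0.0079
```

```bash
python3 - <<'E'
from h import *
s,R=st()
E
```

```text
t 42.55 tcp [621.5   7.7  84.1] xax [ 0. -0. -1.] yaw_y 123.91 F [-3.4  0.7  5.5] w 7.9 q [ 19.  23. -16.   0. -51. -75.]
```

Call:
{"api": "carry_out", "payload": {"moves": [[0, 0, 0, 0, 0, 0, 55], [0, 0, 0, 0, 0, 0, 55], [0, 0, 0, 0, 0, 0, 55], [0, 0, 0, 0, 0, 0, 55], [0, 0, 35, 0, 0, 0, 55]]}}

```text
time_s: 43.05
tcp_pos: [0.6184, 0.0071, 0.114]
eef_rot: [155.4, 89.5, -170.4]
contact_force: [-0.0, 0.1, -0.4]
gripper_width: 0.0425
```

Call:
{"api": "carry_out", "payload": {"moves": [[0, 0, 35, 0, 0, 0.14, 55], [1, -35, 40, 0, 0, 0.28, 55], [2, -70, 40, 0, 0, 0.42, 55], [3, -100, 40, 0, 0, 0.56, 55], [5, -120, 40, 0, 0, 0.7, 55]]}}

```text
time_s: 43.55
tcp_pos: [0.6263, -0.1142, 0.1585]
eef_rot: [148.0, 90.0, -137.4]
contact_force: [0.0, -0.3, -0.2]
gripper_width: 0.0484
```

Call:
{"api": "carry_out", "payload": {"moves": [[0, 0, 0, 0, 0, 0.14, 55], [0, 0, 0, 0, 0, 0.28, 55], [0, 0, 0, 0, 0, 0.42, 55], [0, 0, 0, 0, 0, 0.56, 55], [0, 0, 0, 0, 0, 0.56, 55]]}}

```text
time_s: 44.05
tcp_pos: [0.6265, -0.1124, 0.1583]
eef_rot: [83.6, 90.0, -169.9]
contact_force: [0.5, 0.2, -0.1]
gripper_width: 0.048
```

```bash
python3 - <<'E'
from h import *
st(); t=r.capture("top")
for k in "acd": print(k,"top",wing("top",t,*WG[k],rad=30,thr=140))
P=r.camera_params("wrist"); w=r.capture("wrist")
for k in "bc": print(k,wing("wrist",w,*WG[k],P,rad=30,thr=100))
E
```

```text
t 44.05 tcp [ 626.5 -112.4  158.3] xax [-0. -0. -1.] yaw_y -163.46 F [ 0.5  0.2 -0.1] w 48.0 q [  7.  20. -10.   0. -60.   9.]
a top {'px': array([328., 216.]), 'n': 40, 'c': (-81, -61), 'size': (46, 10), 'pca_joint': -0.57, 'ratio': 4.8}
c top {'px': array([287., 163.]), 'n': 9, 'c': (102, 71), 'size': (13, 4), 'pca_joint': -0.66, 'ratio': 2.6}
d top {'px': array([288., 217.]), 'n': 1, 'c': (-79, 42), 'size': (0, 0), 'pca_joint': nan, 'ratio': nan}
b {'px': array([324., 223.]), 'n': 679, 'c': (84, -61), 'size': (13, 47), 'pca_joint': 1.38, 'ratio': 4.2}
c {'px': array([287., 356.]), 'n': 464, 'c': (78, 90), 'size': (47, 15), 'pca_joint': -0.25, 'ratio': 2.8}h.py:32: RuntimeWarning: Degrees of freedom <= 0 for slice
  (cx,cy),(L,W),_=R_=cv2.minAreaRect(w.astype(np.float32)); ev,V=np.linalg.eigh(np.cov(w.T)); d=V[:,1]
  c *= np.true_divide(1, fact)
  c *= np.true_divide(1, fact)
```

Before tightening b, confirm c with the scene camera.

```bash
python3 - <<'E' 2>/dev/null
from h import *
t=r.capture("scene"); cv2.imwrite("pics/s16.png",t)
for th in(120,140,160):
  for k in "acd": print(k,th,wing("scene",t,*WG[k],rad=30,thr=th))
E
```

```text
a 120 {'px': array([311., 185.]), 'n': 116, 'c': (-91, -67), 'size': (71, 45), 'pca_joint': -0.84, 'ratio': 1.5}
c 120 {'px': array([298., 223.]), 'n': 6, 'c': (96, 69), 'size': (14, 4), 'pca_joint': -0.65, 'ratio': 3.7}
d 120 {'px': array([339., 200.]), 'n': 68, 'c': (-105, 52), 'size': (32, 42), 'pca_joint': -1.46, 'ratio': 1.4}
a 140 {'px': array([311., 185.]), 'n': 106, 'c': (-94, -66), 'size': (63, 50), 'pca_joint': -0.87, 'ratio': 1.4}
c 140 {'px': array([298., 223.]), 'n': 2, 'c': (96, 69), 'size': (5, 0), 'pca_joint': -0.83, 'ratio': 107985651.9}
d 140 {'px': array([339., 200.]), 'n': 60, 'c': (-107, 51), 'size': (30, 42), 'pca_joint': 1.56, 'ratio': 1.5}
a 160 {'px': array([311., 185.]), 'n': 71, 'c': (-96, -67), 'size': (59, 50), 'pca_joint': -0.95, 'ratio': 1.3}
c 160 None
d 160 {'px': array([339., 200.]), 'n': 4, 'c': (-98, 35), 'size': (17, 3), 'pca_joint': -0.74, 'ratio': 4.1}
```

Both views put c's wing tip toward (+15,+10) mm from its centre, so ≈2.55. c is home. Now b.

Call:
{"api": "carry_out", "payload": {"moves": [[0, 0, -35, 0, 0, 0, 55], [0, 0, -65, 0, 0, 0, 55], [0, 0, -75, 0, 0, 0, 55], [0, 0, -75, 0, 0, 0, 0], [0, 0, -75, 0, 0, 0, 0]]}}

```text
time_s: 44.7
tcp_pos: [0.6274, -0.1124, 0.0846]
eef_rot: [-125.1, 89.9, -18.7]
contact_force: [-0.4, -0.3, -0.1]
gripper_width: 0.0371
```

Call:
{"api": "carry_out", "payload": {"moves": [[0, 0, 0, 0, 0, 0, 0], [0, 0, 0, 0, 0, 0, 0], [0, 0, 0, 0, 0, 0, 0], [0, 0, 0, 0, 0, 0, 0], [0, 0, 0, 0, 0, 0, 0]]}}

```text
time_s: 45.2
tcp_pos: [0.6264, -0.1125, 0.0841]
eef_rot: [177.6, 90.0, -76.0]
contact_force: [-3.3, -0.3, 6.5]
gripper_width: 0.0082
```

Call:
{"api": "carry_out", "payload": {"moves": [[0, 0, 0, 0, 0, -0.12, 0], [0, 0, 0, 0, 0, -0.25, 0], [0, 0, 0, 0, 0, -0.38, 0], [0, 0, 0, 0, 0, -0.51, 0], [0, 0, 0, 0, 0, -0.64, 0]]}}

```text
time_s: 45.7
tcp_pos: [0.6262, -0.1125, 0.0841]
eef_rot: [137.3, 90.0, -153.3]
contact_force: [-3.7, 0.1, 6.3]
gripper_width: 0.0076
```

Call:
{"api": "carry_out", "payload": {"moves": [[0, 0, 0, 0, 0, -0.13, 0], [0, 0, 0, 0, 0, -0.26, 0], [0, 0, 0, 0, 0, -0.39, 0], [0, 0, 0, 0, 0, -0.52, 0], [0, 0, 0, 0, 0, -0.62, 0]]}}

```text
time_s: 46.2
tcp_pos: [0.626, -0.1124, 0.0841]
eef_rot: [152.6, 90.0, -173.5]
contact_force: [-4.6, 1.4, 7.0]
gripper_width: 0.0077
```

```bash
python3 - <<'E'
from h import *
s,R=st()
E
```

```text
t 46.2 tcp [ 626.  -112.4   84.1] xax [-0.001 -0.    -1.   ] yaw_y 123.9 F [-4.6  1.4  7. ] w 7.7 q [  7.  24. -14.  -0. -52. -63.]
```

Call:
{"api": "carry_out", "payload": {"moves": [[0, 0, 0, 0, 0, 0, 55], [0, 0, 0, 0, 0, 0, 55], [0, 0, 0, 0, 0, 0, 55], [0, 0, 0, 0, 0, 0, 55], [0, 0, 35, 0, 0, 0, 55]]}}

```text
time_s: 46.7
tcp_pos: [0.6234, -0.1122, 0.1139]
eef_rot: [144.0, 89.5, 178.2]
contact_force: [0.5, 0.3, 0.2]
gripper_width: 0.0424
```

Call:
{"api": "carry_out", "payload": {"moves": [[0, 0, 35, 0, 0, 0.14, 55], [-35, 23, 40, 0, 0, 0.28, 55], [-70, 46, 40, 0, 0, 0.42, 55], [-105, 68, 40, 0, 0, 0.56, 55], [-140, 91, 40, 0, 0, 0.7, 55]]}}

```text
time_s: 47.2
tcp_pos: [0.4853, -0.0209, 0.1584]
eef_rot: [-45.1, 90.0, 29.5]
contact_force: [-0.4, 1.0, -0.0]
gripper_width: 0.0486
```

Call:
{"api": "carry_out", "payload": {"moves": [[-35, 22, 0, 0, 0, 0.14, 55], [-35, 22, 0, 0, 0, 0.28, 55], [-35, 22, 0, 0, 0, 0.42, 55], [-35, 22, 0, 0, 0, 0.56, 55], [-35, 22, 0, 0, 0, 0.56, 55]]}}

```text
time_s: 47.7
tcp_pos: [0.4516, 0.0008, 0.1587]
eef_rot: [-80.0, 90.0, 26.6]
contact_force: [0.0, 0.1, 0.6]
gripper_width: 0.048
```

```bash
python3 - <<'E' 2>/dev/null
from h import *
st(); t=r.capture("top")
for k in "abc": print(k,"top",wing("top",t,*WG[k],rad=30,thr=140))
P=r.camera_params("wrist"); w=r.capture("wrist")
for k in "d": print(k,wing("wrist",w,*WG[k],P,rad=30,thr=100))
E
```

```text
t 47.7 tcp [451.6   0.8 158.7] xax [ 0.001  0.    -1.   ] yaw_y -163.44 F [0.  0.1 0.6] w 48.0 q [ 25.   3. -32.  -0. -55.  -9.]
a top {'px': array([328., 216.]), 'n': 37, 'c': (-81, -60), 'size': (46, 10), 'pca_joint': -0.57, 'ratio': 5.0}
b top {'px': array([326., 162.]), 'n': 29, 'c': (88, -59), 'size': (45, 6), 'pca_joint': -0.56, 'ratio': 7.6}
c top {'px': array([287., 163.]), 'n': 11, 'c': (99, 68), 'size': (18, 4), 'pca_joint': -0.58, 'ratio': 3.6}
d {'px': array([322., 223.]), 'n': 721, 'c': (-87, 60), 'size': (12, 49), 'pca_joint': 1.33, 'ratio': 4.3}
```

a, b and c are all ≈2.57. Last one: d, then retreat up.

Call:
{"api": "carry_out", "payload": {"moves": [[0, 0, -35, 0, 0, 0, 55], [0, 0, -65, 0, 0, 0, 55], [0, 0, -75, 0, 0, 0, 55], [0, 0, -75, 0, 0, 0, 0], [0, 0, -75, 0, 0, 0, 0]]}}

```text
time_s: 48.3
tcp_pos: [0.4523, 0.0008, 0.0843]
eef_rot: [-117.8, 90.0, -11.5]
contact_force: [-0.2, -0.3, 0.7]
gripper_width: 0.0376
```

Call:
{"api": "carry_out", "payload": {"moves": [[0, 0, 0, 0, 0, 0, 0], [0, 0, 0, 0, 0, 0, 0], [0, 0, 0, 0, 0, 0, 0], [0, 0, 0, 0, 0, 0, 0], [0, 0, 0, 0, 0, 0, 0]]}}

```text
time_s: 48.8
tcp_pos: [0.4518, 0.0007, 0.084]
eef_rot: [-90.0, 90.0, 16.4]
contact_force: [-1.2, 1.0, 6.5]
gripper_width: 0.008
```

Call:
{"api": "carry_out", "payload": {"moves": [[0, 0, 0, 0, 0, -0.12, 0], [0, 0, 0, 0, 0, -0.25, 0], [0, 0, 0, 0, 0, -0.38, 0], [0, 0, 0, 0, 0, -0.51, 0], [0, 0, 0, 0, 0, -0.64, 0]]}}

```text
time_s: 49.3
tcp_pos: [0.4516, 0.0007, 0.084]
eef_rot: [-52.0, 90.0, 17.5]
contact_force: [-2.0, 1.8, 6.7]
gripper_width: 0.0078
```

Call:
{"api": "carry_out", "payload": {"moves": [[0, 0, 0, 0, 0, -0.13, 0], [0, 0, 0, 0, 0, -0.26, 0], [0, 0, 0, 0, 0, -0.39, 0], [0, 0, 0, 0, 0, -0.52, 0], [0, 0, 0, 0, 0, -0.62, 0]]}}

```text
time_s: 49.8
tcp_pos: [0.4514, 0.0008, 0.0839]
eef_rot: [67.3, 90.0, 101.2]
contact_force: [-3.6, 2.8, 7.6]
gripper_width: 0.0076
```

```bash
python3 - <<'E'
from h import *
s,R=st()
E
```

```text
t 49.8 tcp [451.4   0.8  83.9] xax [-0.  0. -1.] yaw_y 123.91 F [-3.6  2.8  7.6] w 7.6 q [ 25.   8. -38.  -0. -44. -81.]
```

Call:
{"api": "carry_out", "payload": {"moves": [[0, 0, 0, 0, 0, 0, 55], [0, 0, 0, 0, 0, 0, 55], [0, 0, 0, 0, 0, 0, 55], [0, 0, 0, 0, 0, 0, 55], [0, 0, 35, 0, 0, 0, 55]]}}

```text
time_s: 50.3
tcp_pos: [0.4488, -0.0003, 0.1154]
eef_rot: [164.0, 89.5, -161.8]
contact_force: [0.7, -0.3, 0.1]
gripper_width: 0.0425
```

Call:
{"api": "carry_out", "payload": {"moves": [[0, 0, 40, 0, 0, 0, 55], [0, 0, 85, 0, 0, 0, 55], [-10, 45, 130, 0, 0, 0, 55], [-20, 90, 150, 0, 0, 0, 55], [-20, 135, 150, 0, 0, 0, 55]]}}

```text
time_s: 50.8
tcp_pos: [0.4323, 0.1294, 0.2712]
eef_rot: [0.0, 89.7, 34.1]
contact_force: [0.7, 0.7, -0.3]
gripper_width: 0.0482
```

Call:
{"api": "carry_out", "payload": {"moves": [[0, 45, 0, 0, 0, 0, 55], [0, 90, 0, 0, 0, 0, 55], [0, 90, 0, 0, 0, 0, 55], [0, 90, 0, 0, 0, 0, 55]]}}

```text
time_s: 51.2
tcp_pos: [0.4315, 0.219, 0.267]
eef_rot: [-168.4, 89.9, -134.1]
contact_force: [-0.9, -0.3, -0.6]
gripper_width: 0.0482
```

```bash
python3 - <<'E' 2>/dev/null
from h import *
st(); t=r.capture("top"); s=r.capture("scene")
for k in WG: print(k,"top",wing("top",t,*WG[k],rad=30,thr=140))
a=cv2.resize(t[130:260,130:445],None,fx=2.5,fy=2.5,interpolation=2); b=cv2.resize(s[135:275,195:400],(788,270)); 
b=cv2.resize(s[140:265,170:490],(787,270+0)) ; cv2.imwrite("pics/fin.png",np.vstack([a[:,:787],b]))
E
```

```text
t 51.2 tcp [431.5 219.  267. ] xax [-0.001 -0.001 -1.   ] yaw_y 124.34 F [-0.9 -0.3 -0.6] w 48.2 q [  50.    1.  -19.   -0.  -71. -106.]
a top {'px': array([328., 216.]), 'n': 38, 'c': (-81, -61), 'size': (46, 10), 'pca_joint': -0.56, 'ratio': 5.1}
b top {'px': array([326., 162.]), 'n': 29, 'c': (88, -59), 'size': (45, 6), 'pca_joint': -0.56, 'ratio': 7.6}
c top {'px': array([287., 163.]), 'n': 52, 'c': (87, 60), 'size': (25, 38), 'pca_joint': -0.42, 'ratio': 1.9}
d top {'px': array([288., 217.]), 'n': 57, 'c': (-83, 60), 'size': (43, 23), 'pca_joint': -0.55, 'ratio': 1.9}
```

View pics/fin.png

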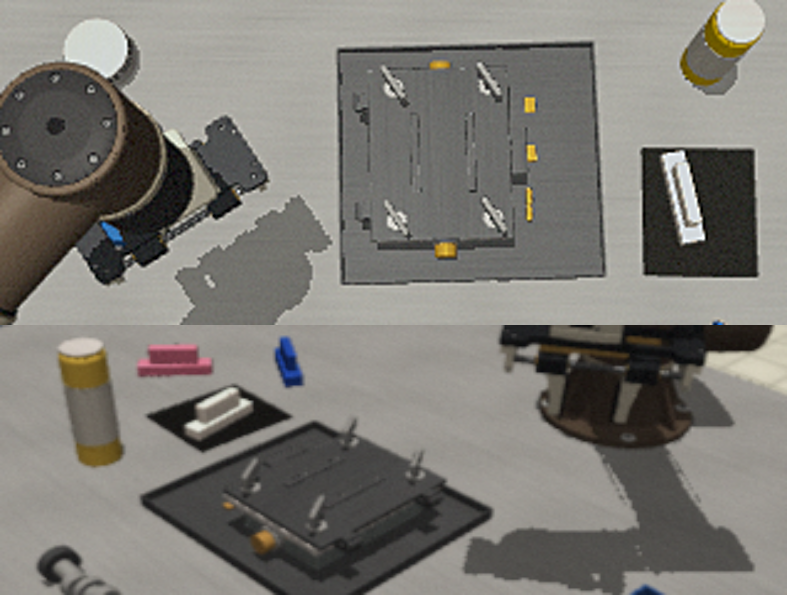

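The final view shows the cover shut, all four wings parallel at ≈2.58, four chips in the tray (530,104)–(530,205), the block upright on the mat at (683,197), and the robot clear. Hand in.

```bash
python3 -c "
from plant import r
print(r.close_job())"
```

```text
the job is handed in; nothing more can be done
None
```

The job is done and handed in at about 51 s of robot time; no verdict was reported. I wiped the four chips off the face with the white block and stood it back upright on its mat. Then I pushed the cover shut and tightened the screws: a, c, b, d to about 1.3 rad, then a, c, b, d fully home.

**Last checks:**
- **Screws:** the tool angle at each release gave about 2.58 rad on all four. The top camera agreed on a, b and d (about 2.58). For c it read about 2.7, past the 2.6 stop, from a poorly shaped blob in the image, so I trusted the tool angle and two earlier views (about 2.55).
- **Cover:** it sat on its stop at 72.6 mm (expected 72.5 mm) under 21 N.
- **Chips and block:** the final picture shows the chips in the tray, the block upright on the mat and the robot clear of everything. I did not measure the bystanders; in that picture the spray can and piston show no sign of having moved, but the arm mostly hides the bin.

**What went wrong:** on pick-up the fingers closed late, so I gripped the block about 7 mm higher than planned. That led to a first touch on the sealing face of 67 N at the wrist (the wrist limit is 120 N). A second light touch on the face reached 48 N before I raised the stroke. A fit to two camera views showed the block held level, and nothing was displaced.

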